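Release and pull the spout of a water filter tap

ROBOT

A 6-joint arm with a two-finger parallel gripper is mounted at the origin on the work surface. World frame = base frame: x ahead of the robot, y to its left, z up, the work surface at z = 0. Lengths are in m, angles in rad, forces in N, time in s.
With the tool pointing down it reaches from about 0.425 to 0.95 m from the base axis. Payload 3.5 kg.
Tool frame: the origin (TCP) lies on the centre line of the jaws, within the pads' length; the fingertips stand ahead of it and the grasp point (between the pads) lies 11 mm behind it (tips_ahead is the z of the fingertips in the tool frame, in m); z points along the fingers, y is the direction in which the jaws open and shut (so a half turn about z gives the same grasp; the last joint's range is limited). The gripper opens to 85 mm and grips with 20 to 120 N. Pads are 22 mm wide; open, the fingers measure 114 mm over their backs; the gripper's body (76 mm by 85 mm) begins 54 mm behind the grasp point. The pads swing forward as they close: fully open they stand 13 mm farther back than shut.
Start: joints at [0.955, 0.286, 1.577, -0, 1.279, -0.15], TCP at [0.303, 0.603, 0.239] pointing down, gripper open.
Joint ranges: [-2.77, 2.77], [-0.9, 2.22], [0.21, 2.48], [-1.53, 4.67], [0.24, 2.81], [-2.84, 2.84]. Speed limits (rad/s): [2.79, 2.79, 3.14, 3.14, 3.14, 3.14].

INTERFACE

Orientations are given as a unit quaternion [x, y, z, w].
In Python, from plant import * gives the robot as it stands. The module is installed in compiled form; this text tells all that it offers.
- The arm moves only by the tool move_arm, never from a script. Its arguments are lists of equal length, an entry for each row: "linear": the shift along the world's x, y, z in m, a list of three; "twist": the turn, a rotation vector about the world's x, y, z in degrees, a list of three. A call has 1 to 20 rows; each row shifts and turns the pose as measured when the row begins; what a row does not reach is not made up. A row lasts 1/12 s, in which the tool goes at most 41.7 mm and 7.16 degrees, less where a joint would pass 70% of its speed; a pose out of reach is approached as far as the arm can. A call is refused whole if a number of a shift passes 0.0417 or a number of a turn 7.16, either way. A call with a gripper value outside its range is refused whole. "grip" is the opening, from 0 (shut) to 1 (fully open), set as the call begins (left out, the last holds). The fingers move at their own pace and stop on an object; "force" is the grip in N (left out, the last holds). Time passes only in rows, so rows that do not move let the fingers close. It gives the time, the measured TCP pose, the force and the opening at its end, in the units of the state.
- get_state(): the state, without advancing time (a new reading comes with each control period).
- read_camera(name): name is "scene" or "top" or "wrist"; returns a dict with "img" (384x512x3 uint8, blue, green, red), "depth" (384x512 float32, m along the optical axis (not along the pixel's ray), 0 where there is no reading), "fx", "fy", "cx", "cy" (pixels), "dist" ([k1, k2, p1, p2, k3] as OpenCV has them; the pictures are not rectified), "rvec" (rotation vector, rad) and "tvec" (3), from world to camera coordinates, as OpenCV has them. Camera axes: x right, y down, z forward; pixel columns grow to the right and rows downward; lengths in m; the calibration is good to about 2 mm. A picture is of the moment at which its call begins.
- sign_off(): hands the job in, once; it reports no verdict.
The state is a dict: "time": time; "qpos": joint angles; "dq": joint speeds; "joint_efforts": joint torques, N m; "eef_pos": TCP position; "tcp_rot": TCP orientation; "contact_force": force on the tool from outside, world axes, zero at the start; "wrist_torque": the same for the moment, N m; "opening": opening from 0.0 (shut) to 1.0 (fully open).
Only numpy, scipy, OpenCV 4.12 (cv2) and the standard library are available. Lean on these libraries where they do the work, as an engineer would, in place of code of your own. Each camera call takes 0.05 s, during which the arm holds its last target.

TASK

Take the L-shaped steel spout out of its push-fit socket for drying: ease the release ring fully down to its stop without forcing it, clamp the spout and draw it straight out before the ring has crept back up, then stand it upright in the hole of the wooden drying stand, let go and move clear. Nothing should ever be pushed or pulled hard (stay below about 20 N), and the other things on the counter are to be left where they are.

Things in the scene. Friction and masses are not known exactly. Their poses are not given: they have to be found in the camera images.
- socket: Fixed base: grey plate 130 x 100 x 8 mm, a white upright push-fit socket in its middle (diameter 48, height 50 mm). Origin: centre of the underside, z up the socket's axis. The spout's lower end rests on the socket's floor, 12 mm over the origin; hidden teeth over its bead lock it in (it lifts 1 to 9 mm, then stops hard). Round the spout the release ring: grey, flat, outer diameter 42, inner 25 mm.
- collet (a joint): Ring travel in m: 0 up, 0.008 at its hard stop. Up, its top face is 62 to 70 mm above the counter, different each time: find it by touch, with a fingertip on either side of the spout. The teeth let go beyond 0.0065. Resists with 0.2 N per mm plus 2.4 N per mm/s of speed: 3 mm/s takes 9 N, 8 mm/s over 20 N. Let go, it creeps up at about 0.7 mm/s and locks again after 2 s.
- spout: Loose rigid L-shaped steel tube, diameter 14 mm, about 90 g. Origin: centre of its lower end; z up the upright leg, x along the level arm. Heights over the lower end: bead (collar, diameter 22.4 mm) 20 to 25 mm, arm 77 to 91 mm, nozzle end 65 mm. The arm runs 50 mm along +x to the downturned nozzle. Seated, about 23 mm of bare leg shows between ring and arm; grip across y.
- stand: Fixed drying stand: light wooden block 85 x 85 x 40 mm on a foot 110 x 110 x 6 mm, one round vertical hole in the middle of its top. Origin at the centre of the underside, z up.
- stand_hole (a point): Centre of the mouth of the stand's hole, 40 mm above the counter. Hole 17.5 mm in diameter, 30 mm deep, rim chamfered 1.5 mm. When the spout stands home its bead rests on the stand's top, its lower end 20 mm down the hole.
- tumbler: Bystander: clear drinking glass, 66 mm in diameter, 95 mm high, open. Origin at the centre of its underside.
- mug: Bystander: white mug, 80 mm in diameter, 85 mm high, with a handle. Origin at the centre of its underside.
- tin: Bystander: plain metal can, 74 mm in diameter, 100 mm high. Origin at the centre of its underside.
Not all that is in view belongs to the job. Of the things like the stand, leave any that is purple; of the rest the larger one is meant. Of the things shaped like the spout, the steel one is meant.

How it is judged:
By the outcome, as a careful person would: the job done as asked, in the order asked, and still so for the second after the job is handed in, with the robot touching nothing.
It also fails if it takes over 61 s, if anything falls off the work surface, if the arm or the gripper's body presses on something with over 40 N, if the wrist force passes 120 N, or if a joint passes its speed limit or range.

## Working session

There is one attempt and no reset: what is moved stays moved. The work goes in short steps, Python scripts to look and compute and a tool call to move; the robot and the scene stay as the last step left them, time stands still between calls to the robot, and variables do not carry over. Pictures are saved under pics/ and viewed, and the job is handed in when it is done.

Besides the shell and the picture viewer there is one more tool, called after ">>>" as name(argument=value, ...) on one line, values as JSON. move_arm: Moves the arm, as the interface text tells. Its arguments: {"type":"object","properties":{"linear":{"type":"array","items":{"type":"array","items":{"type":"number"}}},"twist":{"type":"array","items":{"type":"array","items":{"type":"number"}}},"grip":{"type":"number"},"force":{"type":"number"}},"required":["linear","twist"]}

```bash
mkdir -p pics; cat > h.py <<'E'
from plant import *
import numpy as np, cv2, pickle
def grab(n,tag):
    c=read_camera(n); cv2.imwrite(f'pics/{n}_{tag}.png',c['img']); pickle.dump(c,open(f'pics/{n}_{tag}.pkl','wb')); return c
def load(n,tag): return pickle.load(open(f'pics/{n}_{tag}.pkl','rb'))
def cloud(c):
    h,w=c['depth'].shape; K=np.array([[c['fx'],0,c['cx']],[0,c['fy'],c['cy']],[0,0,1]])
    u,v=np.meshgrid(np.arange(w),np.arange(h)); p=np.stack([u,v],-1).reshape(-1,1,2).astype(np.float64)
    n=cv2.undistortPoints(p,K,np.array(c['dist'],float)).reshape(h,w,2)
    d=c['depth'].astype(float); P=np.dstack([n*d[...,None],d])
    R=cv2.Rodrigues(np.array(c['rvec'],float))[0]; t=np.array(c['tvec'],float).ravel()
    W=(P-t)@R; W[d==0]=np.nan; return W
def rayz(c,u,v,z):
    K=np.array([[c['fx'],0,c['cx']],[0,c['fy'],c['cy']],[0,0,1]])
    n=cv2.undistortPoints(np.array([[[u,v]]],float),K,np.array(c['dist'],float)).ravel()
    R=cv2.Rodrigues(np.array(c['rvec'],float))[0]; t=np.array(c['tvec'],float).ravel()
    o=-R.T@t; d=R.T@np.array([n[0],n[1],1]); return o+d*(z-o[2])/d[2]
def proj(c,P):
    K=np.array([[c['fx'],0,c['cx']],[0,c['fy'],c['cy']],[0,0,1]])
    return cv2.projectPoints(np.array(P,float).reshape(-1,1,3),np.array(c['rvec'],float),np.array(c['tvec'],float),K,np.array(c['dist'],float))[0].reshape(-1,2)
E
python3 - <<'E'
from h import *
for n in('scene','top','wrist'): grab(n,'0')
s=get_state()
for k in s: print(k,s[k])
try: print(tips_ahead)
except Exception as e: print(e)
E
```

```text
time 0.15
qpos [ 9.55019976e-01  2.87007226e-01  1.57789299e+00  1.64943986e-05
  1.27859829e+00 -1.50000467e-01]
dq [ 6.87011483e-04  3.76236357e-04 -5.03656700e-03 -1.47459187e-03
 -8.24454651e-04  9.89605156e-05]
joint_efforts [ 1.06466781e-03 -4.06601501e+01 -2.93141413e+01 -1.01521136e-04
  3.95543058e-03  1.40888235e-05]
eef_pos [0.30282176 0.60268252 0.23820657]
tcp_rot [ 2.30790675e-01  9.73002958e-01 -8.80973309e-04 -3.63337612e-04]
contact_force [ 0.03954592 -0.04115519 -0.23263463]
wrist_torque [-0.04216562 -0.01273476 -0.04537477]
opening 0.9999263165384911
0.008
```

View pics/scene_0.png

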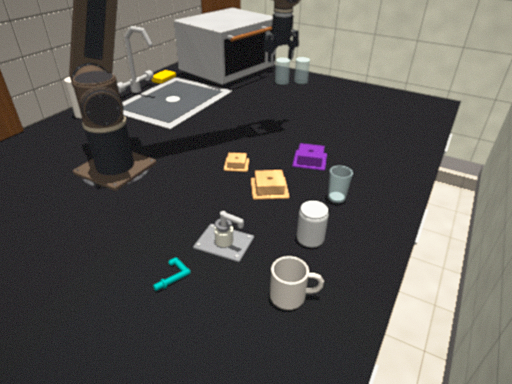

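View pics/top_0.png

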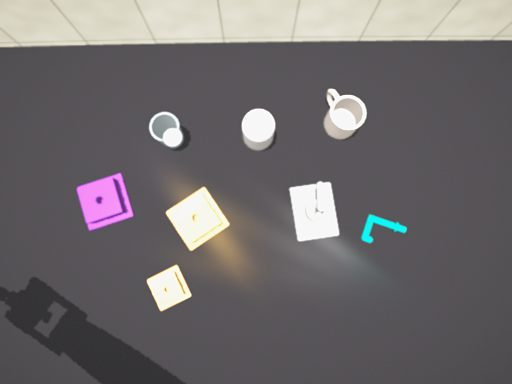

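View pics/wrist_0.png

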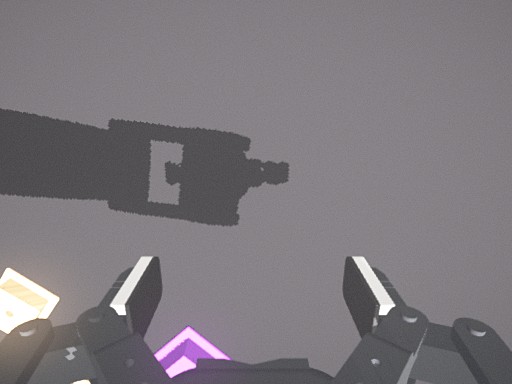

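The top view shows the large wooden stand at about (197,218), a smaller one at (168,288) and the purple one at (105,202). The socket plate with the steel spout is at (314,212), its arm pointing to about (320,184). The turquoise decoy is at (383,228), and the tumbler, tin and mug are along the top.

```bash
python3 - <<'E'
from h import *
c=load('top','0'); W=cloud(c)
img=c['img']
a=cv2.resize(img[165:265,265:365],(600,600),interpolation=cv2.INTER_CUBIC); b=cv2.resize(img[175:265,150:240],(600,600),interpolation=cv2.INTER_CUBIC)
cv2.imwrite('pics/a.png',a);cv2.imwrite('pics/b.png',b)
s=load('scene','0')['img']; cv2.imwrite('pics/s.png',cv2.resize(s[195:275,180:280],(800,640)[:2] and (750,600),interpolation=cv2.INTER_CUBIC))
print(c['fx'],rayz(c,197,218,.04),rayz(c,314,212,.05),rayz(c,168,288,.03))
for nm,tag in(('top','0'),('scene','0')):
    c=load(nm,tag);W=cloud(c)
    for ctr,r in((rayz(c,*((314,212) if nm=='top' else (225,240)),.03),.09),):
        m=(np.hypot(W[...,0]-ctr[0],W[...,1]-ctr[1])<r)
        for lo,hi in((.004,.013),(.04,.052),(.055,.075),(.085,.12)):
            q=W[m&(W[...,2]>lo)&(W[...,2]<hi)]
            print(nm,lo,hi,len(q),np.median(q,0) if len(q) else '', q.min(0) if len(q) else '', q.max(0) if len(q) else '')
E
```

```text
379.5728807952095 [0.49473144 0.15156787 0.04      ] [ 0.50281519 -0.11712184  0.05      ] [0.33686225 0.21942017 0.03      ]
top 0.004 0.013 1742 [ 0.49677533 -0.11780391  0.00834125] [ 0.41552426 -0.20692911  0.00400836] [ 0.59124122 -0.0426708   0.01297997]
top 0.04 0.052 89 [ 0.50278081 -0.11324545  0.04959987] [ 0.4843599  -0.14438854  0.04018902] [ 0.53077852 -0.10121594  0.05199836]
top 0.055 0.075 158 [ 0.503703   -0.11944667  0.06853625] [ 0.48781115 -0.14430555  0.05659789] [ 0.52642099 -0.10488639  0.07418475]
top 0.085 0.12 188 [ 0.53156296 -0.12374121  0.10203987] [ 0.50200156 -0.13132493  0.08519365] [ 0.56466313 -0.11786378  0.10696206]
scene 0.004 0.013 1017 [ 0.52990957 -0.14060059  0.00869111] [ 0.44536298 -0.19178213  0.00402258] [ 0.61114733 -0.05279366  0.0128451 ]
scene 0.04 0.052 121 [ 0.5220547  -0.13668307  0.04925071] [ 0.48881177 -0.14728991  0.0401297 ] [ 0.53426849 -0.10689331  0.05197266]
scene 0.055 0.075 138 [ 0.51508846 -0.12979441  0.06842948] [ 0.49143612 -0.14669751  0.055721  ] [ 0.53173298 -0.10496761  0.07455921]
scene 0.085 0.12 162 [ 0.53743667 -0.12786111  0.10015339] [ 0.50413869 -0.13238908  0.08508448] [ 0.56820887 -0.11608796  0.10573741]
```

View pics/a.png

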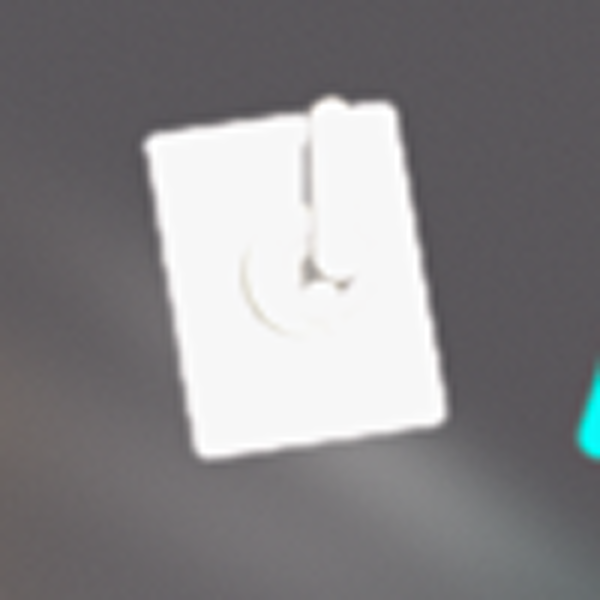

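View pics/b.png

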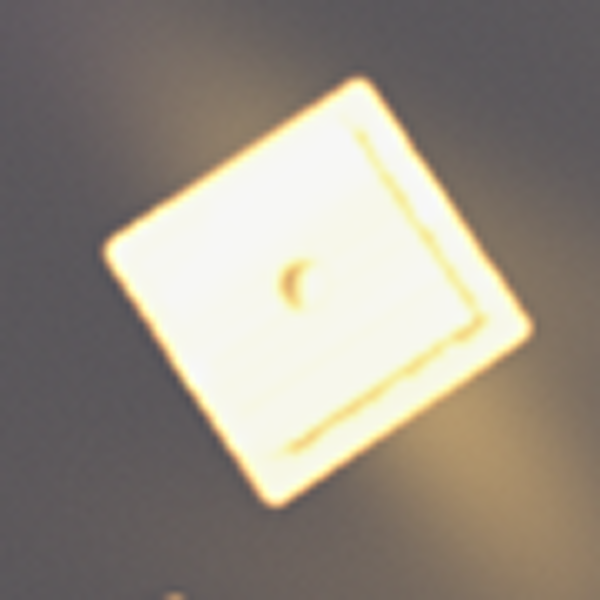

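View pics/s.png

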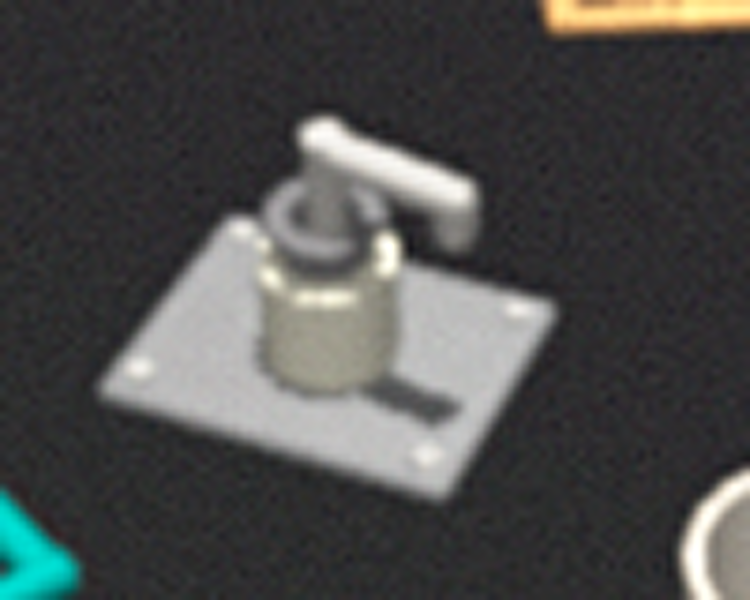

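```bash
python3 - <<'E'
from h import *
c=load('top','0'); W=cloud(c)
def f(pts,s,ox,oy,z): return np.array([rayz(c,ox+(x+.5)/s-.5,oy+(y+.5)/s-.5,z) for x,y in pts])
A=f([(147,138),(397,101),(449,425),(198,460)],6,265,165,.008)
print('plate',A[:,:2],A.mean(0),[np.linalg.norm(A[i]-A[i-1]) for i in range(4)])
e=(A[0]-A[3])+(A[1]-A[2]); print('plate long yaw',np.degrees(np.arctan2(e[1],e[0])))
B=f([(105,248),(362,76),(533,326),(274,508)],6.6667,150,175,.006)
print('stand',B[:,:2],B.mean(0),[np.linalg.norm(B[i]-B[i-1]) for i in range(4)])
print('hole',f([(303,286)],6.6667,150,175,.04))
for nm in('top','scene'):
    c=load(nm,'0');W=cloud(c)
    m=(np.hypot(W[...,0]-.5028,W[...,1]+.117)<.09)&(W[...,2]>.09)
    q=W[m]; mu=q[:,:2].mean(0); u,s,v=np.linalg.svd(q[:,:2]-mu); d=v[0]*np.sign(v[0,0])
    t=(q[:,:2]-mu)@d; w=(q[:,:2]-mu)@v[1]
    print(nm,'arm yaw',np.degrees(np.arctan2(d[1],d[0])),'ends',mu+d*t.min(),mu+d*t.max(),np.ptp(w),'ztop',np.percentile(q[:,2],[50,90]))
    for x in np.arange(.5,.57,.01):
        k=abs(q[:,0]-x)<.005
        if k.sum(): print('  ',x.round(3),np.percentile(q[k,2],95).round(4),q[k,1].min().round(4),q[k,1].max().round(4))
    m=(np.hypot(W[...,0]-.5028,W[...,1]+.117)<.09)&(W[...,2]>.06)&(W[...,2]<.073); q=W[m]
    print('ringtop',len(q),q.mean(0),q.min(0),q.max(0),np.percentile(q[:,2],[25,50,75,90]))
    m=(np.hypot(W[...,0]-.495,W[...,1]-.153)<.07)&(W[...,2]>.034)&(W[...,2]<.045); q=W[m]
    print('stand top',q.mean(0),q.min(0),q.max(0))
E
```

```text
plate [[ 0.5658476  -0.06604162]
 [ 0.57909975 -0.16765306]
 [ 0.44864242 -0.18272192]
 [ 0.43689067 -0.08237517]] [ 0.50762011 -0.12469794  0.008     ] [np.float64(0.12998720538997258), np.float64(0.10247196620924012), np.float64(0.131324733315616), np.float64(0.10103252906635189)]
plate long yaw 6.902141635198709
stand [[0.51301902 0.23234359]
 [0.57378959 0.1397552 ]
 [0.48219487 0.07878458]
 [0.41937681 0.17151204]] [0.49709507 0.15559885 0.006     ] [np.float64(0.11166619739714545), np.float64(0.11075048980557194), np.float64(0.11003184668118668), np.float64(0.11200218248522632)]
hole [[0.4960246  0.15611497 0.04      ]]
top arm yaw 0.05532880455660654 ends [ 0.50200192 -0.12402717] [ 0.56466249 -0.12396666] 0.013424844854964684 ztop [0.10215204 0.10410169]
   0.5 0.1038 -0.1277 -0.1202
   0.51 0.1042 -0.1313 -0.1182
   0.52 0.1047 -0.1313 -0.1182
   0.53 0.1048 -0.1293 -0.1186
   0.54 0.1043 -0.1301 -0.1189
   0.55 0.1048 -0.1311 -0.1179
   0.56 0.1041 -0.131 -0.1181
ringtop 153 [ 0.50473894 -0.12275926  0.06837558] [ 0.48781115 -0.14430555  0.06037603] [ 0.52642099 -0.10488639  0.0728139 ] [0.06736493 0.06853906 0.06943991 0.07076242]
stand top [0.49591786 0.15539232 0.04039633] [0.43791334 0.09866045 0.03429035] [0.55273885 0.21293702 0.04460481]
scene arm yaw -0.4515925826364266 ends [ 0.50410208 -0.12665374] [ 0.56777638 -0.12715562] 0.016242662369988625 ztop [0.10060595 0.10389965]
   0.5 0.0999 -0.122 -0.122
   0.51 0.1044 -0.1309 -0.1161
   0.52 0.1042 -0.1324 -0.1221
   0.53 0.1042 -0.1315 -0.121
   0.54 0.1046 -0.131 -0.1197
   0.55 0.1049 -0.1317 -0.1177
   0.56 0.1031 -0.1319 -0.1202
ringtop 118 [ 0.51304672 -0.12862127  0.06814786] [ 0.49143612 -0.14669751  0.06005985] [ 0.53173298 -0.10496761  0.07223984] [0.06724923 0.06856774 0.06953567 0.0704575 ]
stand top [0.50122466 0.15247632 0.04054644] [0.44434797 0.09775278 0.03401553] [0.55852011 0.21406285 0.04466634]
```

>>> move_arm(linear=[[0.0103, -0.0363, 0], [0.0103, -0.0363, 0], [0.0103, -0.0363, 0], [0.0103, -0.0363, 0], [0.0103, -0.0363, 0], [0.0103, -0.0363, 0], [0.0103, -0.0363, 0], [0.0103, -0.0363, 0], [0.0103, -0.0363, 0], [0.0103, -0.0363, 0], [0.0103, -0.0363, 0], [0.0103, -0.0363, 0], [0.0103, -0.0363, 0], [0.0103, -0.0363, 0], [0.0103, -0.0363, 0], [0.0103, -0.0363, 0], [0.0103, -0.0363, 0], [0.0103, -0.0363, 0], [0.0103, -0.0363, 0], [0.0103, -0.0363, 0]], twist=[[0, 0, 1.33], [0, 0, 1.33], [0, 0, 1.33], [0, 0, 1.33], [0, 0, 1.33], [0, 0, 1.33], [0, 0, 1.33], [0, 0, 1.33], [0, 0, 1.33], [0, 0, 1.33], [0, 0, 1.33], [0, 0, 1.33], [0, 0, 1.33], [0, 0, 1.33], [0, 0, 1.33], [0, 0, 1.33], [0, 0, 1.33], [0, 0, 1.33], [0, 0, 1.33], [0, 0, 1.33]], grip=0.4, force=20)

```text
time: 1.82
eef_pos: [0.5035, -0.1527, 0.2309]
tcp_rot: [-0.017, 1.0, -0.003, -0.001]
contact_force: [-0.1, 0.3, -0.2]
opening: 0.401
```

```bash
python3 - <<'E'
from h import *
for n in('wrist','scene'): grab(n,'1')
s=get_state()
from scipy.spatial.transform import Rotation as R
print(s['time'],s['eef_pos'],s['opening'],s['qpos']);print(R.from_quat(s['tcp_rot']).as_matrix().round(4),s['contact_force'])
E
```

```text
1.9167 [ 0.50424353 -0.15555185  0.23096731] 0.3991258170473954 [-0.48826391 -0.03355927  1.94519625 -0.0076481   1.22800028 -2.08534443]
[[-0.9996 -0.0288 -0.0016]
 [-0.0288  0.9996 -0.0073]
 [ 0.0019 -0.0072 -1.    ]] [ 0.20551494  0.77249907 -0.00749811]
```

View pics/wrist_1.png

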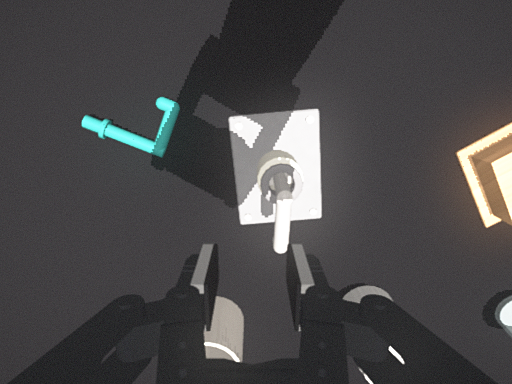

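The wrist view shows the socket at (280,175), the spout's arm running down to (281,248), with the fingers below it and the decoy at the left. Now I measure the spout from this view.

```bash
python3 - <<'E'
from h import *
c=load('wrist','1');W=cloud(c)
R=cv2.Rodrigues(np.array(c['rvec']))[0]; print('cam pos',-R.T@np.array(c['tvec']).ravel())
m=(np.hypot(W[...,0]-.53,W[...,1]+.124)<.06)&(W[...,2]>.09)&(W[...,2]<.12)
v,u=np.nonzero(m); print(u.min(),u.max(),v.min(),v.max())
q=W[m]; mu=q[:,:2].mean(0); _,_,vv=np.linalg.svd(q[:,:2]-mu); d=vv[0]*np.sign(vv[0,0])
print(len(q),'yaw',np.degrees(np.arctan2(d[1],d[0])),q.min(0),q.max(0),'z',np.percentile(q[:,2],[50,90,97]))
for x in np.arange(.5,.575,.01):
    k=abs(q[:,0]-x)<.005
    if k.sum(): print('  ',x.round(3),q[k,1].min().round(4),q[k,1].max().round(4),(q[k,1].min()/2+q[k,1].max()/2).round(4))
m=(np.hypot(W[...,0]-.508,W[...,1]+.124)<.03)&(W[...,2]>.06)&(W[...,2]<.075); q=W[m]; print('ring',len(q),q.min(0),q.max(0),np.percentile(q[:,2],[10,50,90]))
cv2.imwrite('pics/w1.png',cv2.resize(c['img'][100:270,180:380],(800,600*680//600)[:1]+(600,) if 0 else (700,595),interpolation=cv2.INTER_CUBIC))
E
```

```text
cam pos [ 0.42328415 -0.15577833  0.36523302]
272 291 187 253
974 yaw -0.24426068452713634 [ 0.50523738 -0.13287498  0.09014227] [ 0.56838106 -0.11899339  0.10445711] z [0.10140538 0.1027412  0.10320946]
   0.51 -0.1328 -0.1195 -0.1261
   0.52 -0.1329 -0.1193 -0.1261
   0.53 -0.1326 -0.119 -0.1258
   0.54 -0.1328 -0.1192 -0.126
   0.55 -0.1329 -0.1191 -0.126
   0.56 -0.1329 -0.1196 -0.1263
   0.57 -0.1311 -0.1208 -0.126
ring 841 [ 0.49014686 -0.14621953  0.06018351] [ 0.53016056 -0.10505045  0.07488507] [0.0661484  0.0677442  0.06882348]
```

View pics/w1.png

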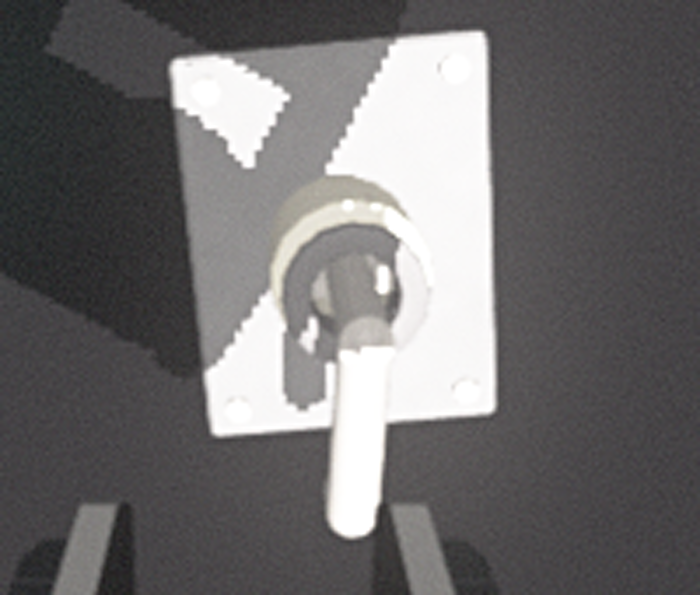

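>>> move_arm(linear=[[0.002, 0.01, -0.005], [0.002, 0.01, -0.015], [0.0015, 0.006, -0.02], [0, 0.003, -0.02], [0, 0.0005, -0.02], [0, 0, -0.01], [0, 0, -0.005], [0, 0, 0], [0, 0, 0]], twist=[[0.1, 0, -0.4], [0.1, 0, -0.4], [0.1, 0, -0.4], [0.1, 0, -0.3], [0, 0, -0.1], [0, 0, 0], [0, 0, 0], [0, 0, 0], [0, 0, 0]], grip=0.3)

```text
time: 2.67
eef_pos: [0.5077, -0.1153, 0.1302]
tcp_rot: [-0.0, 1.0, 0.002, -0.002]
contact_force: [1.2, 0.7, 0.2]
opening: 0.297
```

```bash
python3 - <<'E'
from h import *
c=grab('wrist','2')
s=get_state()
from scipy.spatial.transform import Rotation as R
print(s['time'],s['eef_pos'],s['opening']);print(R.from_quat(s['tcp_rot']).as_matrix().round(4),s['contact_force'])
E
```

```text
2.7167 [ 0.50778639 -0.11543582  0.13040832] 0.29955918053010994
[[-1.0e+00 -0.0e+00 -3.3e-03]
 [-1.0e-04  1.0e+00  4.3e-03]
 [ 3.3e-03  4.3e-03 -1.0e+00]] [-0.02643567  0.9999537   0.06673829]
```

View pics/wrist_2.png

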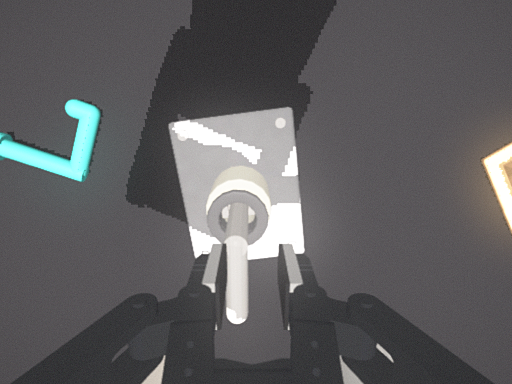

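>>> move_arm(linear=[[0.001, -0.004, 0], [0.001, -0.004, 0], [0, -0.001, 0], [0, 0, 0], [0, 0, 0]], twist=[[-0.12, -0.1, 0], [-0.1, -0.08, 0], [0, 0, 0], [0, 0, 0], [0, 0, 0]], grip=0.22)

```text
time: 3.13
eef_pos: [0.5128, -0.127, 0.1352]
tcp_rot: [0.0, 1.0, -0.002, 0.004]
contact_force: [-0.7, -0.4, 0.7]
opening: 0.223
```

```bash
python3 - <<'E'
from h import *
c=grab('wrist','3')
s=get_state()
from scipy.spatial.transform import Rotation as R
print(s['time'],s['eef_pos'],s['opening']);print(R.from_quat(s['tcp_rot']).as_matrix().round(4),s['contact_force'])
W=cloud(c)
m=(np.hypot(W[...,0]-.53,W[...,1]+.124)<.06)&(W[...,2]>.09)&(W[...,2]<.107)
q=W[m]; 
print(q.min(0),q.max(0))
for x in np.arange(.5,.575,.01):
    k=abs(q[:,0]-x)<.005
    if k.sum(): print('  ',x.round(3),q[k,1].min().round(4),q[k,1].max().round(4),(q[k,1].min()/2+q[k,1].max()/2).round(4))
m=(np.hypot(W[...,0]-.508,W[...,1]+.124)<.03)&(W[...,2]>.06)&(W[...,2]<.075); q=W[m]; print('ring',len(q),q.min(0),q.max(0),np.percentile(q[:,2],[10,50,90]))
# fingers in camera-measured world
m=(abs(W[...,0]-.508)<.014)&(abs(W[...,1]+.125)<.04)&(W[...,2]>.112)&(W[...,2]<.16); q=W[m]; print('fing',len(q),q.min(0),q.max(0))
L=q[q[:,1]<-.125];Rr=q[q[:,1]>-.125]; print(L.max(0),Rr.min(0), L[:,2].min())
cv2.imwrite('pics/w3.png',cv2.resize(c['img'][150:340,160:340],(568,600),interpolation=cv2.INTER_CUBIC))
E
```

```text
3.1833 [ 0.51282395 -0.1270315   0.13517959] 0.21662063309619287
[[-1.0e+00  8.0e-04  8.3e-03]
 [ 8.0e-04  1.0e+00 -3.8e-03]
 [-8.3e-03 -3.8e-03 -1.0e+00]] [ 0.74385392 -0.56608742 -0.32227206]
[ 0.50511555 -0.13282836  0.09030402] [ 0.56664039 -0.11885022  0.10381033]
   0.51 -0.1328 -0.119 -0.1259
   0.52 -0.1328 -0.1189 -0.1258
   0.53 -0.1328 -0.1193 -0.1261
   0.54 -0.1323 -0.1191 -0.1257
   0.55 -0.1324 -0.119 -0.1257
   0.56 -0.1324 -0.1189 -0.1256
   0.57 -0.1292 -0.1208 -0.125
ring 1736 [ 0.4899148  -0.14644242  0.06001256] [ 0.52952189 -0.10531823  0.07490741] [0.06578093 0.06756191 0.06860799]
fing 2249 [ 0.50201677 -0.15070255  0.12633082] [ 0.52197115 -0.10492845  0.15999156]
[ 0.52197115 -0.13685422  0.15993064] [ 0.50207366 -0.11876982  0.12633082] 0.12652670850471306
```

View pics/w3.png

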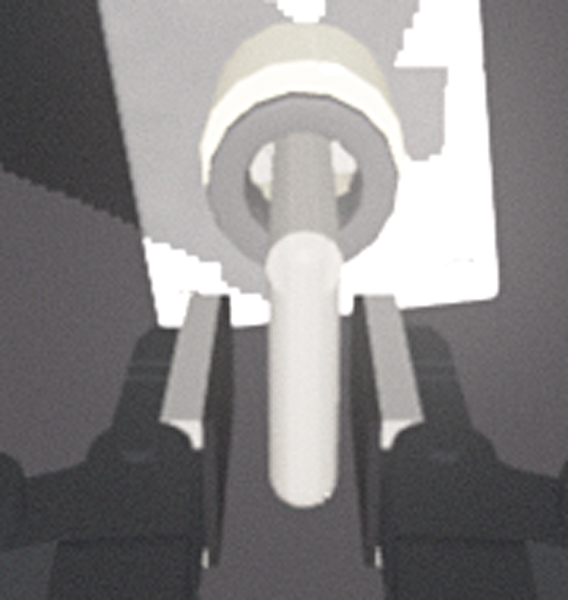

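>>> move_arm(linear=[[0, 0, 0], [0, 0, 0]], twist=[[0, 0, 0], [0, 0, 0]])

```text
time: 3.35
eef_pos: [0.513, -0.1273, 0.1356]
tcp_rot: [0.001, 1.0, -0.002, 0.004]
contact_force: [0.3, -1.0, -0.2]
opening: 0.219
```

>>> move_arm(linear=[[-0.001, 0.001, -0.002], [0, 0, 0]], twist=[[0, 0, 0], [0, 0, 0]])

```text
time: 3.52
eef_pos: [0.5118, -0.1263, 0.1334]
tcp_rot: [0.001, 1.0, -0.002, 0.004]
contact_force: [-0.6, -0.6, 0.1]
opening: 0.221
```

```bash
python3 - <<'E'
from h import *
s=get_state()
from scipy.spatial.transform import Rotation as R
print(s['time'],s['eef_pos'],s['opening'],s['dq']);print(R.from_quat(s['tcp_rot']).as_matrix().round(4)[:,2],s['contact_force'])
E
```

```text
3.5167 [ 0.51182902 -0.12625187  0.13338271] 0.22123494742165278 [-0.00284808 -0.00244984 -0.00973742 -0.00102609  0.00222245 -0.00066879]
[ 0.0087 -0.004  -1.    ] [-0.59168318 -0.56154618  0.08337182]
```

>>> move_arm(linear=[[-0.001, 0.0005, -0.003], [-0.0005, 0, -0.003], [0, 0, -0.003], [0, 0, 0], [0, 0, 0]], twist=[[0.08, 0.17, 0], [0.07, 0.15, 0], [0.05, 0.1, 0], [0, 0, 0], [0, 0, 0]])

```text
time: 3.93
eef_pos: [0.5096, -0.1252, 0.1226]
tcp_rot: [0.0, 1.0, 0.0, -0.0]
contact_force: [-0.2, 0.1, -0.6]
opening: 0.221
```

```bash
cat > st.py <<'E'
from h import *
s=get_state()
from scipy.spatial.transform import Rotation as R
print(s['time'],s['eef_pos'],s['opening'],'maxdq',abs(s['dq']).max());print(R.from_quat(s['tcp_rot']).as_matrix().round(4)[:,1:].tolist(),s['contact_force'],s['wrist_torque'])
E
python3 st.py
```

```text
3.9333 [ 0.50959234 -0.12517439  0.12263227] 0.22102168777921982 maxdq 0.00918805780914543
[[0.001, -0.0007], [1.0, 0.0005], [0.0005, -1.0]] [-0.16001077  0.09315739 -0.56438098] [-0.00625772  0.02205547 -0.0040916 ]
```

>>> move_arm(linear=[[0, 0, -0.003], [0, 0, -0.005], [0, 0, -0.005], [0, 0, -0.004], [0, 0, -0.003], [0, 0, -0.001], [0, 0, 0], [0, 0, 0]], twist=[[0, 0, 0], [0, 0, 0], [0, 0, 0], [0, 0, 0], [0, 0, 0], [0, 0, 0], [0, 0, 0], [0, 0, 0]])

```text
time: 4.6
eef_pos: [0.5092, -0.125, 0.0985]
tcp_rot: [0.0, 1.0, 0.001, -0.001]
contact_force: [0.1, 0.1, 0.5]
opening: 0.221
```

```bash
python3 st.py; python3 - <<'E'
from h import *
c=grab('wrist','4'); cv2.imwrite('pics/w4.png',cv2.resize(c['img'][190:370,160:340],(600,600),interpolation=cv2.INTER_CUBIC))
c=grab('scene','4'); cv2.imwrite('pics/s4.png',cv2.resize(c['img'][150:280,160:300],(646,600),interpolation=cv2.INTER_CUBIC))
E
```

```text
4.6 [ 0.50919155 -0.12498787  0.09849689] 0.2213346570014116 maxdq 0.003624778008756055
[[0.001, -0.0021], [1.0, 0.0012], [0.0012, -1.0]] [0.14441199 0.08008085 0.50304633] [-0.04215284  0.03248254 -0.01650618]
```

View pics/w4.png

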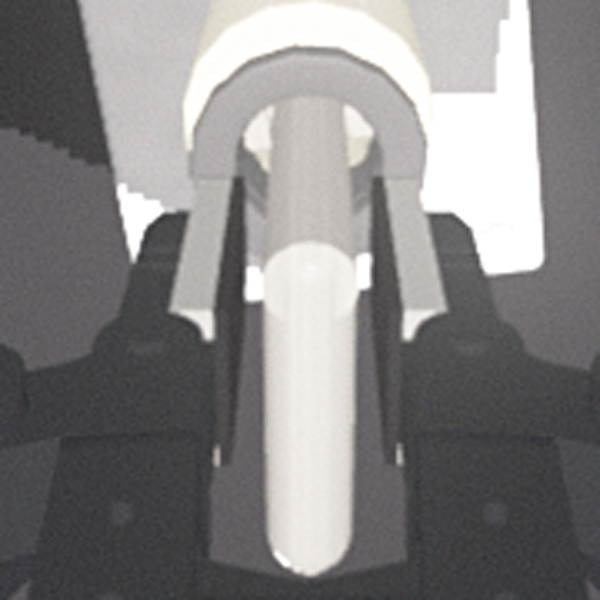

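View pics/s4.png

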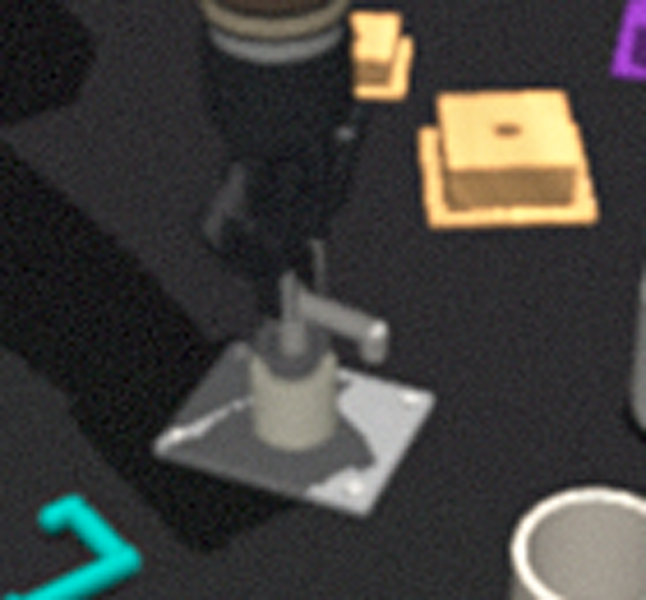

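The fingers straddle the spout evenly: pads at columns 243 and 375, leg at 310 in the crop. They stand over the ring on both sides, so I narrow a little and descend to just above it.

>>> move_arm(linear=[[0.0003, -0.0002, -0.003], [0.0003, -0.0002, -0.004], [0, 0, -0.003], [0, 0, -0.002], [0, 0, -0.001], [0, 0, 0]], twist=[[-0.04, -0.06, 0], [-0.03, -0.06, 0], [0, 0, 0], [0, 0, 0], [0, 0, 0], [0, 0, 0]], grip=0.16)

```text
time: 5.2
eef_pos: [0.5133, -0.126, 0.0921]
tcp_rot: [0.001, 1.0, -0.001, 0.003]
contact_force: [-0.5, -0.2, -0.9]
opening: 0.162
```

```bash
python3 st.py; python3 - <<'E'
from h import *
c=grab('wrist','5'); cv2.imwrite('pics/w5.png',cv2.resize(c['img'][190:370,160:340],(600,600),interpolation=cv2.INTER_CUBIC))
E
```

```text
5.2 [ 0.51329072 -0.12599885  0.09205373] 0.16180988505088098 maxdq 0.008379989787052974
[[0.0011, 0.0061], [1.0, -0.001], [-0.001, -1.0]] [-0.49759941 -0.1998176  -0.89435991] [ 0.10516185  0.15020866 -0.01952449]
```

View pics/w5.png

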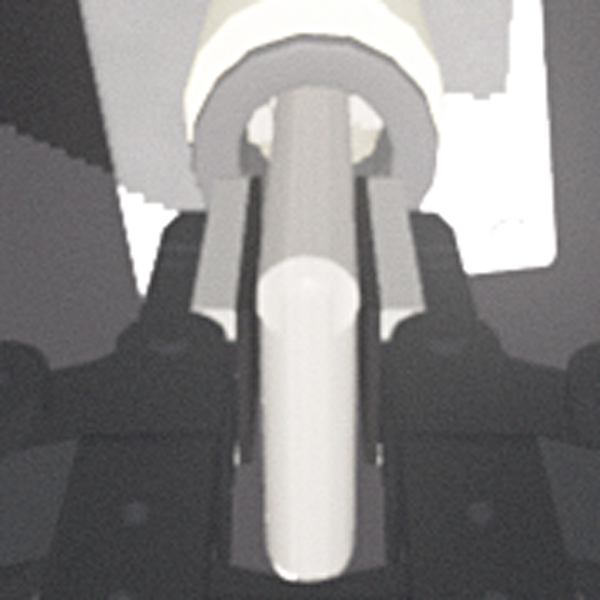

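>>> move_arm(linear=[[-0.001, 0.0003, -0.001], [-0.001, 0.0002, -0.001], [-0.0005, 0, -0.001], [0, 0, 0], [0, 0, 0]], twist=[[0.02, 0.12, 0], [0.02, 0.12, 0], [0.02, 0.1, 0], [0, 0, 0], [0, 0, 0]])

```text
time: 5.67
eef_pos: [0.5135, -0.1263, 0.0919]
tcp_rot: [0.001, 1.0, -0.001, 0.004]
contact_force: [-1.2, 0.2, 2.4]
opening: 0.162
```

```bash
python3 st.py
```

```text
5.6667 [ 0.51348112 -0.12625733  0.0919167 ] 0.16173445635770692 maxdq 0.0025826059424995836
[[0.0017, 0.007], [1.0, -0.0018], [-0.0018, -1.0]] [-1.22769237  0.20796928  2.39116047] [1.89781764e-01 1.22744430e-01 6.67024945e-05]
```

The pads (0.162 × 85 = 13.8 mm) have closed on the 14 mm tube, so I set the opening too narrow. I'll reopen and recheck.

>>> move_arm(linear=[[0, 0, 0], [0, 0, 0], [0, 0, 0]], twist=[[0, 0, 0], [0, 0, 0], [0, 0, 0]], grip=0.23)

```text
time: 5.92
eef_pos: [0.5131, -0.1264, 0.0907]
tcp_rot: [0.001, 1.0, -0.001, 0.003]
contact_force: [-1.3, 0.4, -0.0]
opening: 0.231
```

```bash
python3 st.py; python3 - <<'E'
from h import *
c=grab('wrist','6'); cv2.imwrite('pics/w6.png',cv2.resize(c['img'][190:370,160:340],(600,600),interpolation=cv2.INTER_CUBIC))
W=cloud(c)
m=(np.hypot(W[...,0]-.53,W[...,1]+.124)<.06)&(W[...,2]>.09)&(W[...,2]<.107)&(abs(W[...,1]+.126)<.008)
q=W[m]; 
print(q.min(0),q.max(0))
for x in np.arange(.5,.575,.01):
    k=abs(q[:,0]-x)<.005
    if k.sum(): print('  ',x.round(3),q[k,1].min().round(4),q[k,1].max().round(4),(q[k,1].min()/2+q[k,1].max()/2).round(4),np.percentile(q[k,2],95))
E
```

```text
5.9167 [ 0.51306294 -0.12638173  0.09069936] 0.23079618501517266 maxdq 0.007715191385703111
[[0.0016, 0.0068], [1.0, -0.0024], [-0.0024, -1.0]] [-1.2603825   0.42686443 -0.0428314 ] [-0.04203591  0.0154456   0.04595734]
[ 0.50647814 -0.1332953   0.09000246] [ 0.56620505 -0.11934879  0.10400286]
   0.51 -0.1333 -0.1195 -0.1264 0.1029374475753171
   0.52 -0.133 -0.1195 -0.1262 0.10289896250869267
   0.53 -0.1329 -0.1194 -0.1261 0.10228324029104433
   0.54 -0.1327 -0.1198 -0.1262 0.10198217221284014
   0.55 -0.1328 -0.1196 -0.1262 0.10151437636591762
   0.56 -0.1324 -0.1193 -0.1259 0.10106921592427279
   0.57 -0.1319 -0.1199 -0.1259 0.09809975765913212
```

View pics/w6.png

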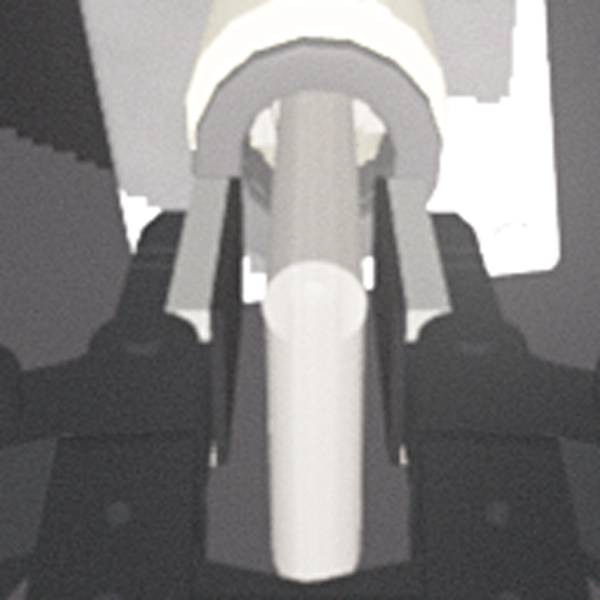

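The pads are clear of the tube again. The spout is still seated but leans about 2° towards +x, and its ring is free. I'll re-centre with the small tilt fix.

>>> move_arm(linear=[[-0.001, 0.0004, -0.001], [-0.001, 0.0003, -0.001], [-0.0004, 0, -0.001], [0, 0, 0], [0, 0, 0]], twist=[[0.04, 0.12, 0], [0.04, 0.12, 0], [0.04, 0.1, 0], [0, 0, 0], [0, 0, 0]])

```text
time: 6.38
eef_pos: [0.5098, -0.1255, 0.0864]
tcp_rot: [0.001, 1.0, 0.0, -0.001]
contact_force: [0.2, -0.2, 0.5]
opening: 0.225
```

```bash
python3 st.py
```

```text
6.3833 [ 0.50981563 -0.12551533  0.08636109] 0.22451732192078935 maxdq 0.00265626326632179
[[0.0017, -0.0011], [1.0, 0.0003], [0.0003, -1.0]] [ 0.18423105 -0.20618539  0.47097167] [ 0.00651568  0.01316039 -0.03948817]
```

>>> move_arm(linear=[[0.0002, 0, -0.001], [0.0001, 0, -0.001], [0, 0, -0.001], [0, 0, -0.0005], [0, 0, -0.0005], [0, 0, 0]], twist=[[0, 0, 0], [0, 0, 0], [0, 0, 0], [0, 0, 0], [0, 0, 0], [0, 0, 0]], grip=0.205)

```text
time: 6.88
eef_pos: [0.5102, -0.1256, 0.0819]
tcp_rot: [0.001, 1.0, 0.0, -0.0]
contact_force: [0.9, -0.2, 0.0]
opening: 0.201
```

```bash
python3 st.py
```

```text
6.8833 [ 0.51021788 -0.12557085  0.08191902] 0.20129539583399206 maxdq 0.0024884817969861956
[[0.0016, -0.001], [1.0, 0.0001], [0.0001, -1.0]] [ 0.94442957 -0.20151902  0.04529617] [-0.00706625  0.01010777  0.03844002]
```

Free-moving; now the touch approach at about 3 mm/s in short batches.

>>> move_arm(linear=[[0, 0, -0.0003], [0, 0, -0.0003], [0, 0, -0.0003], [0, 0, -0.0003], [0, 0, -0.0003], [0, 0, -0.0003], [0, 0, -0.0003], [0, 0, -0.0003]], twist=[[0, 0, 0], [0, 0, 0], [0, 0, 0], [0, 0, 0], [0, 0, 0], [0, 0, 0], [0, 0, 0], [0, 0, 0]])

```text
time: 7.55
eef_pos: [0.5104, -0.1256, 0.0795]
tcp_rot: [0.001, 1.0, -0.0, -0.0]
contact_force: [0.8, 0.1, 0.6]
opening: 0.207
```

>>> move_arm(linear=[[0, 0, -0.0003], [0, 0, -0.0003], [0, 0, -0.0003], [0, 0, -0.0003]], twist=[[0, 0, 0], [0, 0, 0], [0, 0, 0], [0, 0, 0]])

```text
time: 7.88
eef_pos: [0.5104, -0.1256, 0.0782]
tcp_rot: [0.001, 1.0, -0.0, -0.0]
contact_force: [0.3, 0.0, -0.0]
opening: 0.206
```

>>> move_arm(linear=[[0, 0, -0.0003], [0, 0, -0.0003], [0, 0, -0.0003]], twist=[[0, 0, 0], [0, 0, 0], [0, 0, 0]])

```text
time: 8.13
eef_pos: [0.5104, -0.1256, 0.0772]
tcp_rot: [0.001, 1.0, -0.0, -0.0]
contact_force: [-0.3, -0.3, -0.1]
opening: 0.206
```

>>> move_arm(linear=[[0, 0, -0.00025], [0, 0, -0.00025], [0, 0, -0.00025]], twist=[[0, 0, 0], [0, 0, 0], [0, 0, 0]])

```text
time: 8.38
eef_pos: [0.5104, -0.1256, 0.0764]
tcp_rot: [0.001, 1.0, -0.0, -0.0]
contact_force: [-1.1, -0.6, -0.1]
opening: 0.209
```

>>> move_arm(linear=[[0, 0, -0.00025], [0, 0, -0.00025], [0, 0, -0.00025]], twist=[[0, 0, 0], [0, 0, 0], [0, 0, 0]])

```text
time: 8.63
eef_pos: [0.5104, -0.1256, 0.0756]
tcp_rot: [0.001, 1.0, -0.0, -0.0]
contact_force: [-1.0, 0.6, 1.2]
opening: 0.204
```

>>> move_arm(linear=[[0, 0, -0.00025], [0, 0, -0.00025], [0, 0, -0.00025]], twist=[[0, 0, 0], [0, 0, 0], [0, 0, 0]])

```text
time: 8.88
eef_pos: [0.5104, -0.1257, 0.0754]
tcp_rot: [0.001, 1.0, 0.0, -0.001]
contact_force: [-0.7, 1.1, 2.0]
opening: 0.207
```

Contact at TCP z ≈ 0.0756 (2 N). The arm yields at small steps, so I use slightly larger ones.

>>> move_arm(linear=[[0, 0, -0.0006], [0, 0, -0.0006], [0, 0, -0.0006]], twist=[[0, 0, 0], [0, 0, 0], [0, 0, 0]])

```text
time: 9.13
eef_pos: [0.5105, -0.1257, 0.0749]
tcp_rot: [0.001, 1.0, 0.0, -0.001]
contact_force: [-1.4, 0.5, 4.9]
opening: 0.201
```

>>> move_arm(linear=[[0, 0, -0.0009], [0, 0, -0.0009], [0, 0, -0.0009]], twist=[[0, 0, 0], [0, 0, 0], [0, 0, 0]])

```text
time: 9.38
eef_pos: [0.5105, -0.1257, 0.0742]
tcp_rot: [0.0, 1.0, 0.0, -0.002]
contact_force: [-3.2, 1.8, 5.6]
opening: 0.207
```

>>> move_arm(linear=[[0, 0, -0.0011], [0, 0, -0.0011], [0, 0, -0.0011], [0, 0, -0.0011]], twist=[[0, 0, 0], [0, 0, 0], [0, 0, 0], [0, 0, 0]])

```text
time: 9.72
eef_pos: [0.5106, -0.1257, 0.0732]
tcp_rot: [0.0, 1.0, 0.001, -0.003]
contact_force: [-2.8, 0.9, 8.3]
opening: 0.206
```

```bash
python3 st.py
```

```text
9.7167 [ 0.51056743 -0.1256924   0.07315152] 0.20582087801985963 maxdq 0.008894900471634836
[[0.0005, -0.0063], [1.0, 0.0013], [0.0013, -1.0]] [-2.77620865  0.9042188   8.26807548] [ 0.19539163  0.64456967 -0.07338699]
```

>>> move_arm(linear=[[0, 0, -0.0011], [0, 0, -0.0011], [0, 0, -0.0011], [0, 0, -0.0011]], twist=[[0, -0.1, 0], [0, -0.1, 0], [0, -0.1, 0], [0, -0.1, 0]])

```text
time: 10.05
eef_pos: [0.5105, -0.1257, 0.0721]
tcp_rot: [-0.0, 1.0, 0.001, -0.001]
contact_force: [-3.2, 1.3, 7.6]
opening: 0.205
```

```bash
python3 st.py
```

```text
10.05 [ 0.51050415 -0.12569914  0.07209119] 0.20513731929991574 maxdq 0.01932173011031615
[[-0.0001, -0.0023], [1.0, 0.002], [0.002, -1.0]] [-3.16377485  1.2908686   7.58174344] [ 0.19980835  0.64661595 -0.02879904]
```

Good: 3.2 mm/s, about 8 N, tilt falling. Continuing.

>>> move_arm(linear=[[0, 0, -0.0011], [0, 0, -0.0011], [0, 0, -0.0011], [0, 0, -0.0011]], twist=[[-0.03, -0.05, 0], [-0.03, -0.05, 0], [-0.03, -0.05, 0], [-0.03, -0.05, 0]])

```text
time: 10.38
eef_pos: [0.5105, -0.1257, 0.0712]
tcp_rot: [-0.0, 1.0, 0.0, -0.001]
contact_force: [-3.3, 1.7, 7.6]
opening: 0.204
```

>>> move_arm(linear=[[0, 0, -0.0011], [0, 0, -0.0011], [0, 0, -0.0011], [0, 0, -0.0011]], twist=[[-0.03, -0.06, 0], [-0.03, -0.06, 0], [-0.03, -0.06, 0], [-0.03, -0.06, 0]])

```text
time: 10.72
eef_pos: [0.5105, -0.1256, 0.0701]
tcp_rot: [-0.0, 1.0, -0.0, 0.0]
contact_force: [-2.7, 0.5, 7.5]
opening: 0.205
```

```bash
python3 st.py
```

```text
10.7167 [ 0.51047086 -0.12564732  0.0701488 ] 0.20457289651593674 maxdq 0.012903844827893128
[[-0.0003, 0.0002], [1.0, -0.0007], [-0.0007, -1.0]] [-2.74802571  0.54706332  7.46247847] [0.24212373 0.61793803 0.02977967]
```

>>> move_arm(linear=[[0, 0, -0.0011], [0, 0, -0.0011], [0, 0, -0.0011], [0, 0, -0.0011]], twist=[[0, -0.03, 0], [0, -0.03, 0], [0, -0.03, 0], [0, -0.03, 0]])

```text
time: 11.05
eef_pos: [0.5105, -0.1257, 0.0692]
tcp_rot: [-0.0, 1.0, -0.0, -0.0]
contact_force: [-4.1, 1.1, 8.4]
opening: 0.205
```

>>> move_arm(linear=[[0, 0, -0.001], [0, 0, -0.001], [0, 0, -0.001]], twist=[[0, -0.03, 0], [0, -0.03, 0], [0, -0.03, 0]])

```text
time: 11.3
eef_pos: [0.5105, -0.1257, 0.0686]
tcp_rot: [-0.0, 1.0, 0.0, -0.0]
contact_force: [-3.6, 1.6, 9.1]
opening: 0.206
```

>>> move_arm(linear=[[0, 0, -0.0009], [0, 0, -0.0009], [0, 0, -0.0009]], twist=[[0, -0.03, 0], [0, -0.03, 0], [0, -0.03, 0]])

```text
time: 11.55
eef_pos: [0.5105, -0.1257, 0.0687]
tcp_rot: [-0.0, 1.0, 0.001, -0.001]
contact_force: [-4.0, 1.4, 8.3]
opening: 0.204
```

```bash
python3 st.py
```

```text
11.55 [ 0.51050732 -0.12568052  0.06866111] 0.2039144636017842 maxdq 0.004860235202416114
[[-0.0005, -0.0013], [1.0, 0.0012], [0.0012, -1.0]] [-4.03595169  1.41770105  8.309023  ] [ 0.23781586  0.65677442 -0.02859091]
```

It has stopped at 0.0687 with 8 N (about 7 mm of measured travel). I'll press a little firmer to confirm it's the stop.

>>> move_arm(linear=[[0, 0, -0.0013], [0, 0, -0.0013]], twist=[[-0.02, -0.05, 0], [-0.02, -0.05, 0]])

```text
time: 11.72
eef_pos: [0.5106, -0.1257, 0.0686]
tcp_rot: [-0.0, 1.0, 0.001, -0.001]
contact_force: [-4.6, 1.7, 10.4]
opening: 0.208
```

>>> move_arm(linear=[[0, 0, -0.0014], [0, 0, -0.0014], [0, 0, -0.0014]], twist=[[-0.02, -0.05, 0], [-0.02, -0.05, 0], [-0.02, -0.05, 0]])

```text
time: 11.97
eef_pos: [0.5105, -0.1257, 0.0686]
tcp_rot: [-0.001, 1.0, 0.0, -0.001]
contact_force: [-3.4, 1.9, 10.3]
opening: 0.201
```

```bash
python3 st.py
```

```text
11.9667 [ 0.51053829 -0.12570726  0.0686178 ] 0.2007615617660145 maxdq 0.003906118260389286
[[-0.001, -0.0026], [1.0, 0.001], [0.001, -1.0]] [-3.38585495  1.94468322 10.32091073] [ 0.30536167  0.85562995 -0.01440122]
```

```bash
python3 - <<'E'
from h import *
c=grab('wrist','7'); cv2.imwrite('pics/w7.png',cv2.resize(c['img'][190:370,160:340],(600,600),interpolation=cv2.INTER_CUBIC))
for t in '3457':
    c=load('wrist',t);W=cloud(c)
    r=np.hypot(W[...,0]-.510,W[...,1]+.1257); m=(r<.0205)&(r>.0135)&(W[...,0]<.505)&(W[...,2]>.045)&(W[...,2]<.085); q=W[m]; print(t,len(q),np.percentile(q[:,2],[10,25,50,75,90]).round(4))
E
python3 st.py
```

```text
3 1002 [0.0494 0.0502 0.067  0.0678 0.0683]
4 1475 [0.0493 0.0501 0.0667 0.0676 0.0681]
5 1590 [0.0494 0.0501 0.0665 0.0673 0.0678]
7 2297 [0.0497 0.0586 0.0601 0.0687 0.0788]
12.0167 [ 0.51059205 -0.12572126  0.06865778] 0.20374405531932024 maxdq 0.0011661230228037368
[[-0.001, -0.0025], [1.0, 0.0009], [0.0009, -1.0]] [-4.3277537   2.42212976 10.49406266] [ 0.27967391  0.86767312 -0.02134526]
```

View pics/w7.png

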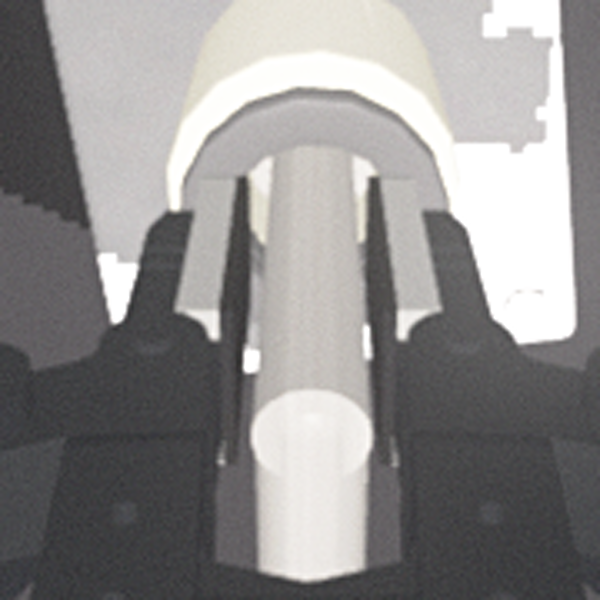

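```bash
python3 - <<'E'
from h import *
for t in '3457':
    c=load('wrist',t);W=cloud(c)
    r=np.hypot(W[...,0]-.510,W[...,1]+.1257); m=(r<.0205)&(r>.0135)&(W[...,0]<.500)&(W[...,2]>.053)&(W[...,2]<.072); q=W[m]
    h,e=np.histogram(q[:,2],np.arange(.053,.072,.0005)); i=h.argmax(); k=abs(q[:,2]-e[i])<.0015; print(t,e[i],h.max(),np.median(q[k,2]).round(5),len(q))
E
```

```text
3 0.0675 132 0.06761 516
4 0.0675 189 0.06753 739
5 0.067 209 0.06711 811
7 0.059500000000000004 221 0.05992 983
```

The ring is down about 7.0–7.5 mm by both touch and depth, past the 6.5 mm release, but the stop is at 8 mm. I'll check whether more travel remains, staying under 15 N and easing off the sideways load.

>>> move_arm(linear=[[-0.0003, -0.0001, -0.0016], [-0.0003, -0.0001, -0.0017]], twist=[[-0.02, -0.05, 0], [-0.02, -0.05, 0]])

```text
time: 12.18
eef_pos: [0.5105, -0.1257, 0.0686]
tcp_rot: [-0.0, 1.0, 0.001, -0.001]
contact_force: [-5.1, 3.5, 13.2]
opening: 0.206
```

```bash
python3 st.py
```

```text
12.1833 [ 0.51053011 -0.12574195  0.06860493] 0.20560201092275274 maxdq 0.005915943460034771
[[-0.0008, -0.0016], [1.0, 0.0013], [0.0013, -1.0]] [-5.12633581  3.49392887 13.22206802] [0.40113072 0.87210778 0.02589622]
```

>>> move_arm(linear=[[-0.0003, -0.0001, -0.0018], [-0.0003, -0.0001, -0.0018]], twist=[[-0.02, -0.05, 0], [-0.02, -0.05, 0]])

```text
time: 12.35
eef_pos: [0.5105, -0.1257, 0.0686]
tcp_rot: [-0.0, 1.0, 0.001, -0.001]
contact_force: [-4.9, 2.6, 13.2]
opening: 0.203
```

```bash
python3 st.py
```

```text
12.35 [ 0.51051084 -0.12573158  0.06856799] 0.2030855707044999 maxdq 0.005719958762393578
[[-0.0007, -0.001], [1.0, 0.0018], [0.0018, -1.0]] [-4.88317589  2.60863756 13.18997037] [ 0.40031011  0.93330606 -0.01042466]
```

It doesn't move from 8 N up to 13 N, so this is the hard stop. Next I clamp while holding the ring down lightly.

>>> move_arm(linear=[[0, 0, -0.0006], [0, 0, -0.0004], [0, 0, -0.0004], [0, 0, -0.0004]], twist=[[0, 0, 0], [0, 0, 0], [0, 0, 0], [0, 0, 0]], grip=0.1, force=30)

```text
time: 12.68
eef_pos: [0.5108, -0.1259, 0.0688]
tcp_rot: [-0.0, 1.0, 0.001, -0.001]
contact_force: [-3.9, 1.0, 6.1]
opening: 0.151
```

```bash
python3 st.py
```

```text
12.6833 [ 0.51084553 -0.12587187  0.06880388] 0.1508718892802136 maxdq 0.005752966047093516
[[-0.001, -0.0011], [1.0, 0.0015], [0.0015, -1.0]] [-3.87526599  0.97035867  6.06221957] [0.21709085 0.50154685 0.00302845]
```

>>> move_arm(linear=[[0, 0, 0.001], [0, 0, 0.002], [0, 0, 0.002], [0, 0, 0.002]], twist=[[0, 0, 0], [0, 0, 0], [0, 0, 0], [0, 0, 0]])

```text
time: 13.02
eef_pos: [0.5102, -0.1254, 0.0732]
tcp_rot: [-0.0, 1.0, 0.001, -0.001]
contact_force: [0.7, -0.5, -2.1]
opening: 0.155
```

```bash
python3 st.py
```

```text
13.0167 [ 0.51016475 -0.12536562  0.07320819] 0.15534824178977402 maxdq 0.03528383032074923
[[-0.0003, -0.0011], [1.0, 0.0023], [0.0023, -1.0]] [ 0.72921324 -0.54998464 -2.13100252] [ 0.04310778 -0.20339933  0.03022181]
```

Rising freely at -2 N. Keep drawing at once.

>>> move_arm(linear=[[0, 0, 0.0025], [0, 0, 0.003], [0, 0, 0.003], [0, 0, 0.003]], twist=[[0, 0, 0], [0, 0, 0], [0, 0, 0], [0, 0, 0]])

```text
time: 13.35
eef_pos: [0.5102, -0.1252, 0.0846]
tcp_rot: [0.0, 1.0, 0.001, -0.0]
contact_force: [0.9, -0.4, -2.2]
opening: 0.154
```

```bash
python3 st.py
```

```text
13.35 [ 0.51015298 -0.12517226  0.08456094] 0.15391243313443123 maxdq 0.07664876964170987
[[0.0, -0.0006], [1.0, 0.0028], [0.0028, -1.0]] [ 0.92092796 -0.44786827 -2.19950803] [ 0.02503553 -0.18523336 -0.00287519]
```

>>> move_arm(linear=[[0, 0, 0.004], [0, 0, 0.005], [0, 0, 0.006], [0, 0, 0.008], [0, 0, 0.008], [0, 0, 0.008], [0, 0, 0.008], [0, 0, 0.006], [0, 0, 0.004], [0, 0, 0.002], [0, 0, 0], [0, 0, 0]], twist=[[0, 0, 0], [0, 0, 0], [0, 0, 0], [0, 0, 0], [0, 0, 0], [0, 0, 0], [0, 0, 0], [0, 0, 0], [0, 0, 0], [0, 0, 0], [0, 0, 0], [0, 0, 0]])

```text
time: 14.35
eef_pos: [0.5103, -0.1256, 0.1531]
tcp_rot: [-0.0, 1.0, 0.0, 0.001]
contact_force: [-0.5, 0.7, -1.8]
opening: 0.159
```

```bash
python3 st.py; python3 - <<'E'
from h import *
c=grab('wrist','8')
c=grab('scene','8'); cv2.imwrite('pics/s8.png',cv2.resize(c['img'][110:280,150:330],(635,600),interpolation=cv2.INTER_CUBIC))
E
```

```text
14.35 [ 0.51033574 -0.1256382   0.15305331] 0.15886194696299208 maxdq 0.0033567031657528706
[[-0.0006, 0.0014], [1.0, 0.0007], [0.0007, -1.0]] [-0.52048128  0.6665556  -1.75012113] [0.0028617  0.02779601 0.0072791 ]
```

View pics/s8.png

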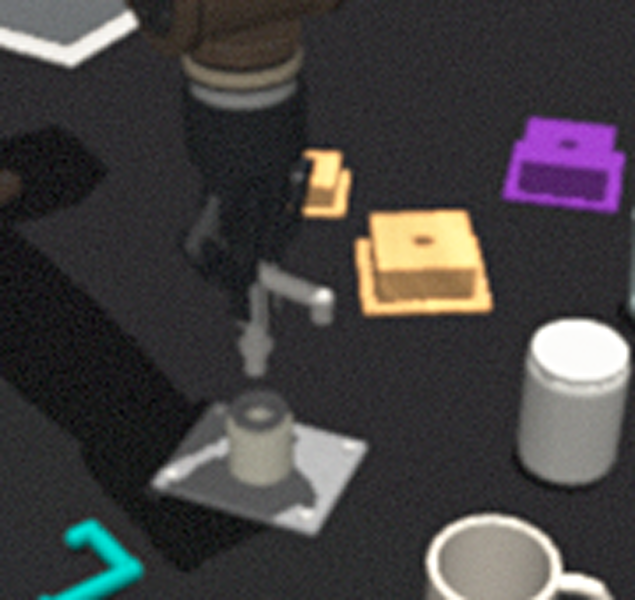

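View pics/wrist_8.png

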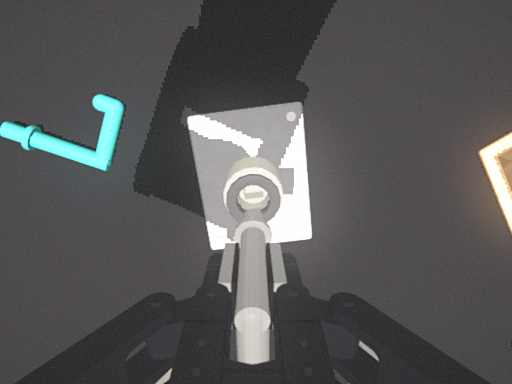

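The spout is out and hanging in the grip; the bead is visible at (253,233) in the wrist view and the socket below is empty. Now its pose in the hand and the hole position.

```bash
python3 - <<'E'
from h import *
c=load('wrist','8');W=cloud(c)
m=(np.hypot(W[...,0]-.51,W[...,1]+.1256)<.016)&(W[...,2]>.09)&(W[...,2]<.2)
print('zmin',np.nanpercentile(W[m][:,2],[0,1,3]))
for z in np.arange(.094,.2,.006):
    k=m&(abs(W[...,2]-z)<.003)&(abs(W[...,1]+.1256)<.0125); q=W[k]
    if len(q)>5: print(z.round(3),len(q),'y',q[:,1].min().round(4),q[:,1].max().round(4),((q[:,1].min()+q[:,1].max())/2).round(4),'xfront',np.percentile(q[:,0],3).round(4))
m=(W[...,0]>.515)&(W[...,0]<.58)&(abs(W[...,1]+.1256)<.0085)&(W[...,2]>.16)&(W[...,2]<.2)
for x in np.arange(.515,.58,.008):
    k=m&(abs(W[...,0]-x)<.004); q=W[k]
    if len(q)>5: print('arm',x.round(3),np.percentile(q[:,2],95).round(4),((q[:,1].min()+q[:,1].max())/2).round(4))
# hole in wrist/top/scene
for nm,t in(('top','0'),('scene','8'),('scene','0')):
    c=load(nm,t); p=proj(c,[[.496,.1555,.04]])[0]; x,y=p.round().astype(int); r=22
    cv2.imwrite(f'pics/h_{nm}{t}.png',cv2.resize(c['img'][y-r:y+r,x-r:x+r],(528,528),interpolation=cv2.INTER_CUBIC)); print(nm,x-r,y-r)
E
```

```text
zmin [0.09601005 0.10153448 0.11889644]
0.1 85 y -0.1327 -0.1193 -0.126 xfront 0.5027
0.106 66 y -0.1319 -0.1201 -0.126 xfront 0.5031
0.118 205 y -0.1375 -0.1152 -0.1263 xfront 0.5
0.124 418 y -0.1372 -0.1154 -0.1263 xfront 0.5009
0.13 131 y -0.1329 -0.1197 -0.1263 xfront 0.5046
0.136 144 y -0.1333 -0.1199 -0.1266 xfront 0.5047
0.142 156 y -0.1331 -0.1202 -0.1266 xfront 0.5052
0.148 275 y -0.138 -0.1134 -0.1257 xfront 0.5005
0.154 354 y -0.138 -0.1133 -0.1257 xfront 0.5002
0.16 416 y -0.1381 -0.1135 -0.1258 xfront 0.5003
0.166 462 y -0.1381 -0.1133 -0.1257 xfront 0.5002
0.172 493 y -0.1381 -0.1134 -0.1258 xfront 0.5001
0.178 641 y -0.1381 -0.1134 -0.1257 xfront 0.5002
0.184 1845 y -0.1381 -0.1135 -0.1258 xfront 0.5001
0.19 547 y -0.1378 -0.1134 -0.1256 xfront 0.4989
0.196 358 y -0.1377 -0.1133 -0.1255 xfront 0.4987
arm 0.515 0.193 -0.1256
arm 0.523 0.194 -0.1255
arm 0.531 0.1864 -0.1262
arm 0.539 0.1857 -0.1262
top 173 195
scene 247 156
scene 247 156
```

View pics/h_scene8.png

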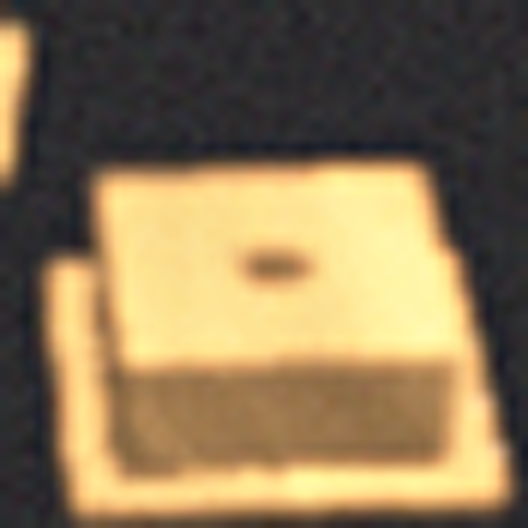

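```bash
python3 - <<'E'
from h import *
c=load('scene','8'); print(rayz(c,247+274.5/12-.5,156+266.5/12-.5,.04))
E
```

```text
[0.49813667 0.15556747 0.04      ]
```

>>> move_arm(linear=[[-0.0005, 0.008, 0], [-0.001, 0.016, 0], [-0.0015, 0.023, 0], [-0.0015, 0.023, 0], [-0.0015, 0.023, 0], [-0.0015, 0.023, 0], [-0.0015, 0.023, 0], [-0.0015, 0.023, 0], [-0.0015, 0.023, 0], [-0.001, 0.023, 0], [-0.001, 0.02, 0], [0, 0.015, 0], [0, 0.01, 0], [0, 0.006, 0], [0, 0.003, 0], [0, 0, 0], [0, 0, 0]], twist=[[0, 0, 0], [0, -0.2, 0], [0, -0.2, 0], [0, -0.2, 0], [0, -0.2, 0], [0, -0.2, 0], [0, -0.2, 0], [0, -0.2, 0], [0, -0.2, 0], [0, -0.2, 0], [0, -0.2, 0], [0, 0, 0], [0, 0, 0], [0, 0, 0], [0, 0, 0], [0, 0, 0], [0, 0, 0]])

```text
time: 15.87
eef_pos: [0.4864, 0.154, 0.1446]
tcp_rot: [0.001, 1.0, 0.002, 0.011]
contact_force: [-0.3, 0.9, -0.5]
opening: 0.158
```

```bash
python3 st.py; python3 - <<'E'
from h import *
c=grab('wrist','9')
E
```

```text
15.8667 [0.48641206 0.15404574 0.1446459 ] 0.1576533386005962 maxdq 0.0027637481937282556
[[0.0017, 0.0212], [1.0, 0.0049], [0.005, -0.9998]] [-0.30175086  0.93329791 -0.47732393] [ 0.02156099 -0.0081495   0.02863649]
```

View pics/wrist_9.png

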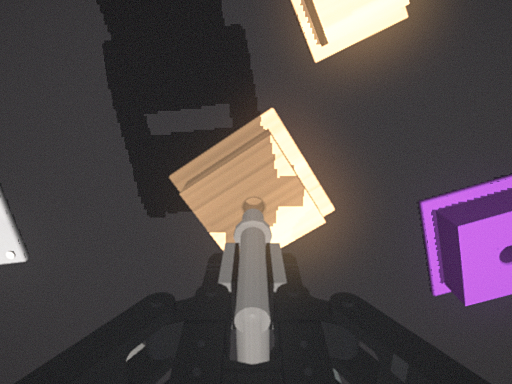

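The hole shows at about (254,203), just beyond the spout's lower end at (254,212). Measuring both.

```bash
cat > mm.py <<'E'
from h import *
import sys
t=sys.argv[1]
c=load('wrist',t);W=cloud(c); p=np.array(get_state()['eef_pos'])
img=c['img']; cv2.imwrite('pics/wz.png',cv2.resize(img[170:270,200:310],(660,600),interpolation=cv2.INTER_CUBIC))
m=(np.hypot(W[...,0]-p[0],W[...,1]-p[1])<.016)&(W[...,2]>p[2]-.065)&(W[...,2]<p[2]+.0)&(W[...,2]>.043)
print('zmin',np.nanpercentile(W[m][:,2],[0,1,3]))
Z=[];X=[];Y=[]
for dz in np.arange(-.06,-.006,.004):
    z=p[2]+dz
    k=m&(abs(W[...,2]-z)<.002); q=W[k]
    if len(q)>8:
        w=np.ptp(q[:,1]); yc=(q[:,1].min()+q[:,1].max())/2; xf=np.percentile(q[:,0],3)
        print(dz.round(3),len(q),'w',w.round(4),'y',yc.round(4),'xf',xf.round(4))
        if .0115<w<.0145: Z.append(z);X.append(xf+.007);Y.append(yc)
ax=np.polyfit(Z,X,1);ay=np.polyfit(Z,Y,1)
print('tilt x deg',np.degrees(np.arctan(ax[0])),'tilt y',np.degrees(np.arctan(ay[0])))
zb=p[2]-.057; print('lower end',np.polyval(ax,zb),np.polyval(ay,zb),zb)
E
python3 mm.py 9
```

```text
zmin [0.08766177 0.08925434 0.09153778]
-0.056 35 w 0.0128 y 0.1536 xf 0.4798
-0.052 59 w 0.0133 y 0.1539 xf 0.4798
-0.048 51 w 0.0118 y 0.1539 xf 0.4801
-0.044 12 w 0.0085 y 0.1536 xf 0.4802
-0.036 54 w 0.0215 y 0.1532 xf 0.4766
-0.032 483 w 0.0219 y 0.1535 xf 0.4771
-0.028 81 w 0.0135 y 0.1534 xf 0.4808
-0.024 93 w 0.0133 y 0.1534 xf 0.4811
-0.02 88 w 0.0134 y 0.1531 xf 0.4812
-0.016 98 w 0.0133 y 0.1531 xf 0.4814
-0.012 102 w 0.0129 y 0.1531 xf 0.4816
-0.008 127 w 0.0134 y 0.1531 xf 0.4794
tilt x deg 1.3174419927099237 tilt y -0.9836854175116622
lower end 0.48694320843178823 0.153878684148555 0.08763559573329496
```

View pics/wz.png

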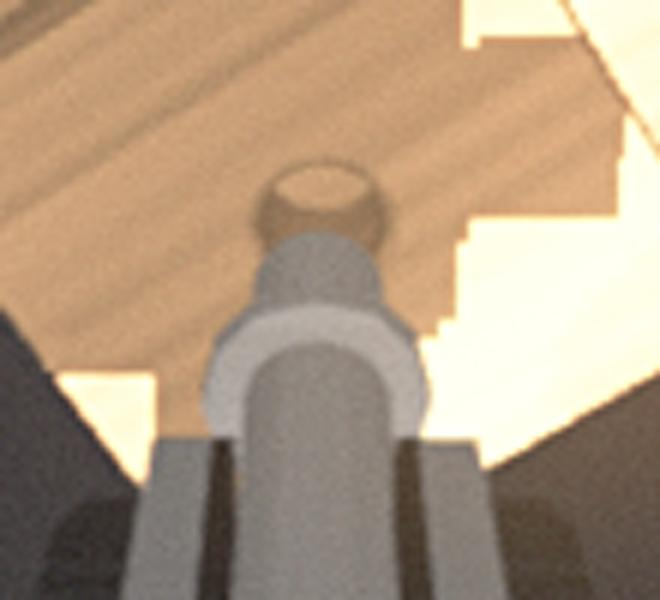

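```bash
python3 - <<'E'
from h import *
c=load('wrist','9')
f=lambda x,y:rayz(c,200+(x+.5)/6-.5,170+(y+.5)/6-.5,.04)
t=f(322,158);l=f(254,218);r=f(390,218);print(t,l,r,'hole x',t[0]+.01025,'y',(l+r)[1]/2,r[1]-l[1], l[0])
W=cloud(c); m=(W[...,2]>.03)&(W[...,2]<.05)&(np.hypot(W[...,0]-.48,W[...,1]-.155)<.05); print(np.median(W[m],0))
E
```

```text
[0.48888144 0.15491261 0.04      ] [0.49733834 0.14587183 0.04      ] [0.49740196 0.16396419 0.04      ] hole x 0.499131443234031 y 0.15491801062694177 0.018092357778580814 0.4973383449810304
[0.48483263 0.15625928 0.03971298]
```

>>> move_arm(linear=[[0.002, 0.0005, 0], [0.003, 0.0005, 0], [0.003, 0.0005, 0], [0.001, 0.0003, 0], [0, 0, 0], [0, 0, 0]], twist=[[-0.2, -0.3, 0], [-0.2, -0.4, 0], [-0.2, -0.3, 0], [-0.2, -0.2, 0], [0, 0, 0], [0, 0, 0]])

```text
time: 16.42
eef_pos: [0.4974, 0.1531, 0.1449]
tcp_rot: [0.003, 1.0, -0.006, 0.023]
contact_force: [-0.3, -0.7, 0.3]
opening: 0.156
```

```bash
python3 st.py; python3 - <<'E'
from h import *
c=grab('wrist','10')
E
python3 mm.py 10
```

```text
16.4167 [0.49737564 0.15314166 0.14485259] 0.15619212612519875 maxdq 0.0024144251531407865
[[0.0067, 0.045], [0.9999, -0.0112], [-0.0109, -0.9989]] [-0.28202801 -0.68490946  0.34518548] [-0.01459708  0.0522678  -0.02349539]
zmin [0.08715561 0.08923861 0.09187702]
-0.056 41 w 0.0129 y 0.1518 xf 0.4922
-0.052 56 w 0.0132 y 0.1522 xf 0.492
-0.048 50 w 0.0118 y 0.1522 xf 0.4922
-0.044 9 w 0.0066 y 0.1529 xf 0.4922
-0.036 67 w 0.0221 y 0.152 xf 0.4886
-0.032 472 w 0.0219 y 0.152 xf 0.4889
-0.028 82 w 0.0136 y 0.1521 xf 0.4924
-0.024 96 w 0.0133 y 0.1521 xf 0.4925
-0.02 83 w 0.013 y 0.1522 xf 0.4926
-0.016 101 w 0.0133 y 0.1519 xf 0.4925
-0.012 102 w 0.0129 y 0.152 xf 0.4924
-0.008 129 w 0.0148 y 0.1528 xf 0.4899
tilt x deg 0.5640395273261695 tilt y -0.05944164808549668
lower end 0.49908894349201627 0.15210679192155271 0.0878216402258589
```

View pics/wz.png

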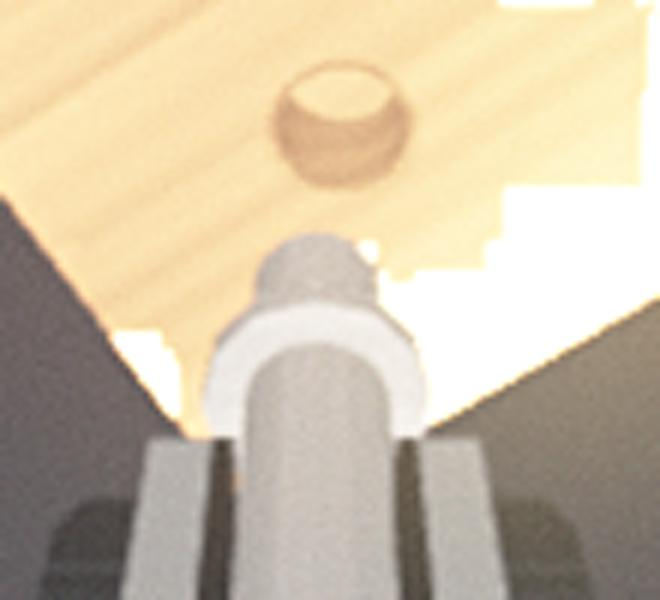

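```bash
python3 - <<'E'
from h import *
c=load('wrist','10')
f=lambda x,y:rayz(c,200+(x+.5)/6-.5,170+(y+.5)/6-.5,.04)
t=f(342,59);b=f(342,190);l=f(272,124);r=f(413,124);print(t,b,l,r,'hole',(t+b)/2,(l+r)/2,r[1]-l[1],b[0]-t[0])
E
```

```text
[0.48870813 0.15500234 0.04      ] [0.50696912 0.15498654 0.04      ] [0.4976259 0.1458401 0.04     ] [0.49767295 0.16427355 0.04      ] hole [0.49783863 0.15499444 0.04      ] [0.49764942 0.15505682 0.04      ] 0.018433442646398984 0.018260995250866163
```

>>> move_arm(linear=[[-0.0006, 0.0013, -0.002], [-0.0005, 0.0013, -0.005], [0, 0, -0.007], [0, 0, -0.007], [0, 0, -0.006], [0, 0, -0.003], [0, 0, -0.001], [0, 0, 0], [0, 0, 0]], twist=[[0, 0, 0], [0, 0, 0], [0, 0, 0], [0, 0, 0], [0, 0, 0], [0, 0, 0], [0, 0, 0], [0, 0, 0], [0, 0, 0]])

```text
time: 17.22
eef_pos: [0.4947, 0.156, 0.1088]
tcp_rot: [0.003, 1.0, -0.006, 0.021]
contact_force: [0.2, 0.4, -1.0]
opening: 0.154
```

```bash
python3 st.py; python3 - <<'E'
from h import *
c=grab('wrist','11')
E
python3 mm.py 11
```

```text
17.2167 [0.49465461 0.15600241 0.108793  ] 0.1537280444430645 maxdq 0.00450296868535467
[[0.0065, 0.0415], [0.9999, -0.0115], [-0.0112, -0.9991]] [ 0.17963424  0.36099469 -0.99363875] [ 0.06222802  0.0723778  -0.02094385]
zmin [0.05088809 0.05372921 0.05558667]
-0.056 39 w 0.0134 y 0.155 xf 0.489
-0.052 56 w 0.0126 y 0.1547 xf 0.4892
-0.048 50 w 0.0124 y 0.1547 xf 0.4893
-0.044 12 w 0.0078 y 0.1557 xf 0.4892
-0.036 68 w 0.0222 y 0.1549 xf 0.4857
-0.032 469 w 0.0219 y 0.1549 xf 0.486
-0.028 88 w 0.0135 y 0.1549 xf 0.4895
-0.024 82 w 0.0133 y 0.155 xf 0.4898
-0.02 92 w 0.0134 y 0.1548 xf 0.4899
-0.016 100 w 0.0133 y 0.1548 xf 0.4899
-0.012 103 w 0.0129 y 0.1548 xf 0.49
-0.008 131 w 0.0185 y 0.1557 xf 0.4875
tilt x deg 1.2325604304531579 tilt y -0.016534043133610978
lower end 0.49603485144864234 0.1548467971315065 0.05187344624762628
```

View pics/wz.png

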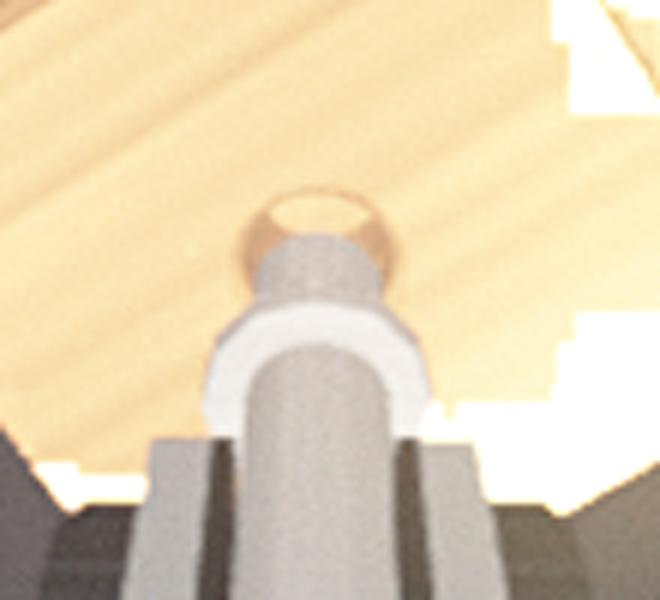

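```bash
python3 - <<'E'
from h import *
c=load('wrist','11')
f=lambda x,y:rayz(c,200+(x+.5)/6-.5,170+(y+.5)/6-.5,.04)
t=f(320,187);l=f(242,252);r=f(400,252);print(t,l,r,'hole x',t[0]+.0092,'y',(l+r)[1]/2,r[1]-l[1])
E
```

```text
[0.48893983 0.15520003 0.04      ] [0.49688992 0.14629385 0.04      ] [0.49691591 0.1642505  0.04      ] hole x 0.49813983448520877 y 0.15527217275978183 0.01795665279069905
```

>>> move_arm(linear=[[0.001, 0.0002, -0.001], [0.001, 0.0001, -0.002], [0, 0, -0.002], [0, 0, -0.001], [0, 0, 0], [0, 0, 0]], twist=[[0, 0, 0], [0, 0, 0], [0, 0, 0], [0, 0, 0], [0, 0, 0], [0, 0, 0]])

```text
time: 17.77
eef_pos: [0.498, 0.1564, 0.1037]
tcp_rot: [0.003, 1.0, -0.005, 0.022]
contact_force: [-0.5, 0.6, -1.1]
opening: 0.158
```

```bash
python3 st.py; python3 - <<'E'
from h import *
c=grab('wrist','12')
E
python3 mm.py 12 | tail -2
```

```text
17.7667 [0.4980461  0.15639051 0.10366895] 0.1576958877680849 maxdq 0.001979071258962566
[[0.0067, 0.0446], [0.9999, -0.0111], [-0.0108, -0.9989]] [-0.52880877  0.56283837 -1.09643165] [ 0.0359885   0.04815938 -0.02419301]
tilt x deg 0.9719383802517823 tilt y -0.2022100519199105
lower end 0.49966396393948886 0.1553719790051068 0.046681633610215
```

View pics/wz.png

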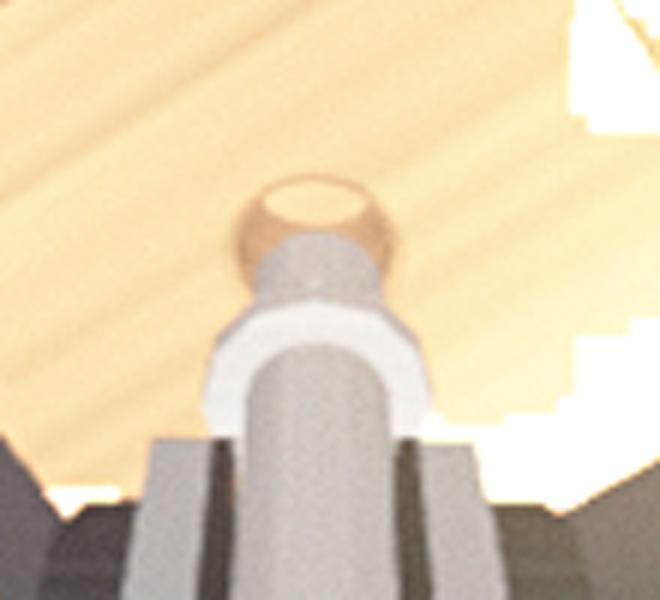

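>>> move_arm(linear=[[-0.0006, 0, -0.001], [-0.0005, 0, -0.001], [0, 0, -0.001], [0, 0, 0], [0, 0, 0]], twist=[[0, 0, 0], [0, 0, 0], [0, 0, 0], [0, 0, 0], [0, 0, 0]])

```text
time: 18.23
eef_pos: [0.4968, 0.1564, 0.1005]
tcp_rot: [0.003, 1.0, -0.005, 0.022]
contact_force: [-0.1, 0.1, -0.1]
opening: 0.154
```

```bash
python3 st.py; python3 - <<'E'
from h import *
c=grab('wrist','13')
E
python3 mm.py 13 | tail -2
```

```text
18.2333 [0.49681005 0.15643468 0.10053986] 0.15376626905732882 maxdq 0.002581050779912753
[[0.0065, 0.0449], [0.9999, -0.0111], [-0.0108, -0.9989]] [-0.1488752   0.14111551 -0.07324609] [-0.0057328   0.03164549  0.03082774]
tilt x deg 0.8552878179371891 tilt y -0.12258680371720293
lower end 0.4985135548704062 0.15538056359385724 0.04351515062840188
```

View pics/wz.png

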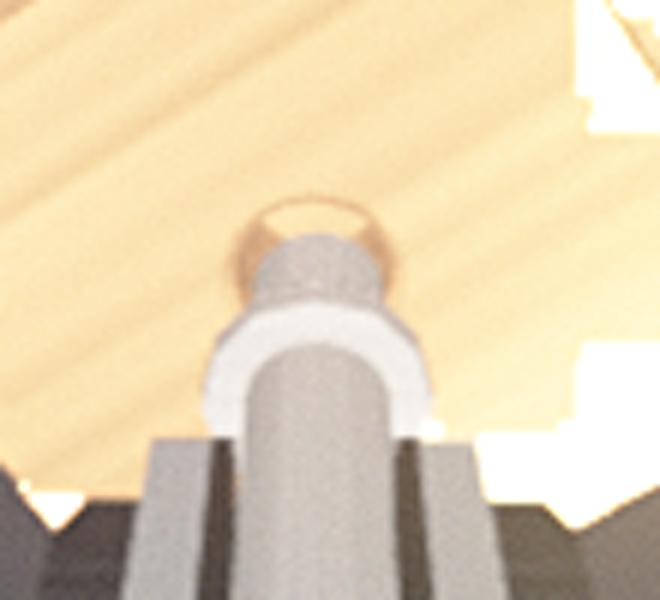

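Aligned within about 0.5 mm. Inserting gently.

>>> move_arm(linear=[[-0.0001, -0.0001, -0.001], [-0.0001, -0.0001, -0.001], [0, 0, -0.001], [0, 0, -0.001], [0, 0, -0.001], [0, 0, -0.001], [0, 0, -0.001]], twist=[[0, 0, 0], [0, 0, 0], [0, 0, 0], [0, 0, 0], [0, 0, 0], [0, 0, 0], [0, 0, 0]])

```text
time: 18.87
eef_pos: [0.4968, 0.1562, 0.0931]
tcp_rot: [0.003, 1.0, -0.005, 0.023]
contact_force: [-0.2, -1.6, -0.8]
opening: 0.157
```

```bash
python3 st.py; python3 - <<'E'
from h import *
c=grab('wrist','14')
E
python3 mm.py 14 | tail -2
```

```text
18.8667 [0.49678809 0.15621067 0.09309351] 0.15711293266996967 maxdq 0.02871195116807276
[[0.0066, 0.0454], [0.9999, -0.011], [-0.0108, -0.9989]] [-0.21478926 -1.57500911 -0.753571  ] [ 0.01369385  0.01297122 -0.01835467]
tilt x deg 0.7478133476293448 tilt y -0.4956132607521011
lower end 0.4984948276379346 0.15541233247758335 0.035832050710874704
```

View pics/wz.png

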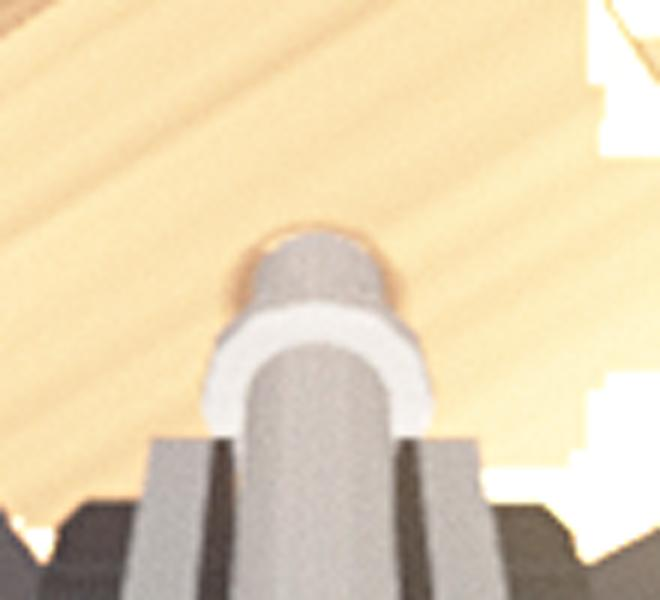

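>>> move_arm(linear=[[0, -0.0001, -0.001], [0, 0, -0.001], [0, 0, -0.001], [0, 0, -0.001], [0, 0, -0.001], [0, 0, -0.001], [0, 0, -0.001]], twist=[[0, 0, 0], [0, 0, 0], [0, 0, 0], [0, 0, 0], [0, 0, 0], [0, 0, 0], [0, 0, 0]])

```text
time: 19.5
eef_pos: [0.4968, 0.1561, 0.0853]
tcp_rot: [0.003, 1.0, -0.005, 0.023]
contact_force: [-0.5, 0.2, -1.4]
opening: 0.152
```

>>> move_arm(linear=[[0, 0, -0.001], [0, 0, -0.001], [0, 0, -0.001], [0, 0, -0.001]], twist=[[0, 0, 0], [0, 0, 0], [0, 0, 0], [0, 0, 0]])

```text
time: 19.83
eef_pos: [0.4968, 0.1561, 0.0808]
tcp_rot: [0.003, 1.0, -0.005, 0.023]
contact_force: [0.3, 0.5, -1.2]
opening: 0.155
```

```bash
python3 st.py; python3 - <<'E'
from h import *
c=grab('wrist','15')
E
python3 mm.py 15 | tail -3
```

```text
19.8333 [0.49675452 0.15608937 0.08080106] 0.15461425492579947 maxdq 0.02667695267112171
[[0.0066, 0.0452], [0.9999, -0.011], [-0.0108, -0.9989]] [ 0.34459236  0.51914643 -1.20304909] [0.02430955 0.06185856 0.05648354]
-0.008 118 w 0.0177 y 0.1572 xf 0.4898
tilt x deg 0.715197763211339 tilt y -0.4943661777827
lower end 0.498472178978312 0.1552932930063703 0.02358867345068528
```

View pics/wz.png

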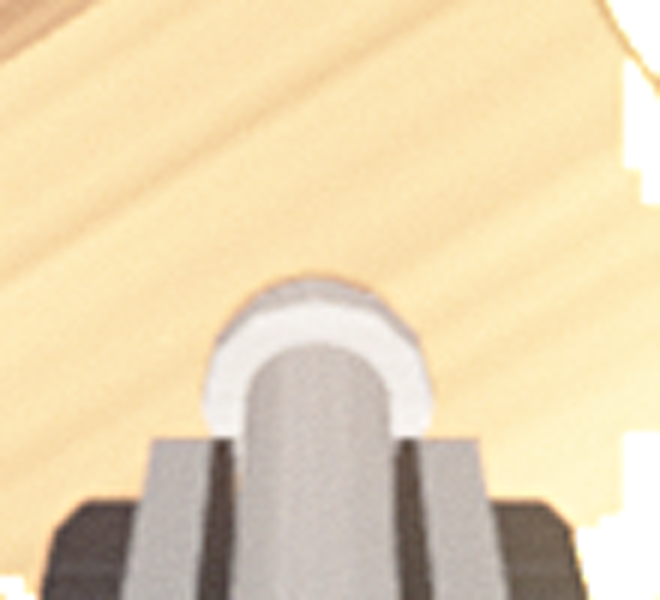

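The leg is in the hole and the bead is close above the top face. Lowering the last ~3 mm slowly until it rests.

>>> move_arm(linear=[[0, 0, -0.0005], [0, 0, -0.0005], [0, 0, -0.0004], [0, 0, -0.0004]], twist=[[0, 0, 0], [0, 0, 0], [0, 0, 0], [0, 0, 0]])

```text
time: 20.22
eef_pos: [0.4966, 0.1561, 0.0786]
tcp_rot: [0.003, 1.0, -0.005, 0.022]
contact_force: [1.0, -0.0, -1.0]
opening: 0.156
```

>>> move_arm(linear=[[0, 0, -0.0004], [0, 0, -0.0004], [0, 0, -0.0004]], twist=[[0, 0, 0], [0, 0, 0], [0, 0, 0]])

```text
time: 20.47
eef_pos: [0.4967, 0.1561, 0.0773]
tcp_rot: [0.003, 1.0, -0.005, 0.023]
contact_force: [0.4, -0.1, -1.4]
opening: 0.155
```

>>> move_arm(linear=[[0, 0, -0.0004], [0, 0, -0.0004], [0, 0, -0.0004]], twist=[[0, 0, 0], [0, 0, 0], [0, 0, 0]])

```text
time: 20.72
eef_pos: [0.4969, 0.1561, 0.0767]
tcp_rot: [0.003, 1.0, -0.006, 0.022]
contact_force: [-0.8, -1.0, 3.8]
opening: 0.154
```

>>> move_arm(linear=[[0, 0, 0], [0, 0, 0], [0, 0, 0], [0, 0, 0], [0, 0, 0]], twist=[[0, 0, 0], [0, 0, 0], [0, 0, 0], [0, 0, 0], [0, 0, 0]], grip=0.45, force=20)

```text
time: 21.13
eef_pos: [0.4979, 0.1562, 0.0774]
tcp_rot: [0.003, 1.0, -0.005, 0.024]
contact_force: [-0.2, 0.1, 0.0]
opening: 0.446
```

```bash
python3 st.py; python3 - <<'E'
from h import *
c=grab('wrist','16'); cv2.imwrite('pics/w16.png',cv2.resize(c['img'][170:384,140:370],(645,600),interpolation=cv2.INTER_CUBIC))
E
```

```text
21.1333 [0.49793322 0.15623567 0.07742762] 0.44597579880784793 maxdq 0.0026138655346611686
[[0.0065, 0.0478], [0.9999, -0.0108], [-0.0105, -0.9988]] [-0.18390488  0.11879172  0.0300207 ] [-0.02218982  0.02732706 -0.01732636]
```

View pics/w16.png

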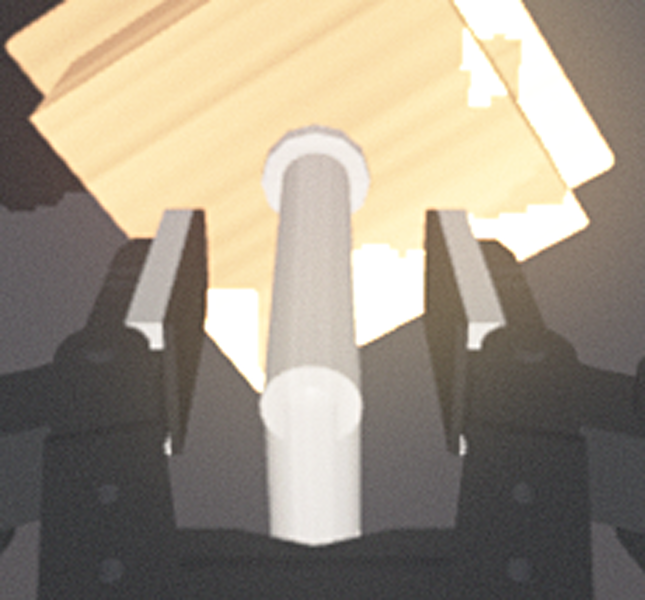

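The spout stands free, bead on the stand, with pads well clear on both sides. Moving straight up.

>>> move_arm(linear=[[0, 0, 0.003], [0, 0, 0.006], [0, 0, 0.01], [0, 0, 0.012], [0, 0, 0.015], [0, 0, 0.015], [0, 0, 0.015], [0, 0, 0.015], [0, 0, 0.015], [0, 0, 0.015], [0, 0, 0.01], [0, 0, 0.005], [0, 0, 0], [0, 0, 0]], twist=[[0, 0, 0], [0, 0, 0], [0, 0, 0], [0, 0, 0], [0, 0, 0], [0, 0, 0], [0, 0, 0], [0, 0, 0], [0, 0, 0], [0, 0, 0], [0, 0, 0], [0, 0, 0], [0, 0, 0], [0, 0, 0]])

```text
time: 22.35
eef_pos: [0.4975, 0.1563, 0.23]
tcp_rot: [0.003, 1.0, -0.005, 0.028]
contact_force: [0.1, 0.3, -0.3]
opening: 0.451
```

```bash
python3 st.py; python3 - <<'E'
from h import *
c=grab('wrist','17'); W=cloud(c)
s=grab('scene','17'); cv2.imwrite('pics/s17.png',cv2.resize(s['img'][100:320,140:400],(709,600),interpolation=cv2.INTER_CUBIC))
m=(W[...,0]>.49)&(W[...,0]<.57)&(abs(W[...,1]-.1555)<.03)&(W[...,2]>.09)&(W[...,2]<.13)
q=W[m]
for x in np.arange(.495,.57,.01):
    k=abs(q[:,0]-x)<.005
    if k.sum(): print(x.round(3),np.percentile(q[k,2],95).round(4),(q[k,1].min()/2+q[k,1].max()/2).round(4))
E
```

```text
22.35 [0.49745928 0.15632295 0.22999259] 0.45088400193601935 maxdq 0.009241659214506702
[[0.0064, 0.0554], [0.9999, -0.0098], [-0.0095, -0.9984]] [ 0.14671403  0.28887799 -0.29828609] [-0.02216116  0.01322515  0.04160542]
0.495 0.1109 0.1548
0.505 0.1112 0.1549
0.515 0.1115 0.1548
0.525 0.1114 0.1553
0.535 0.1114 0.1557
0.545 0.1116 0.1556
0.555 0.1106 0.1561
```

View pics/s17.png

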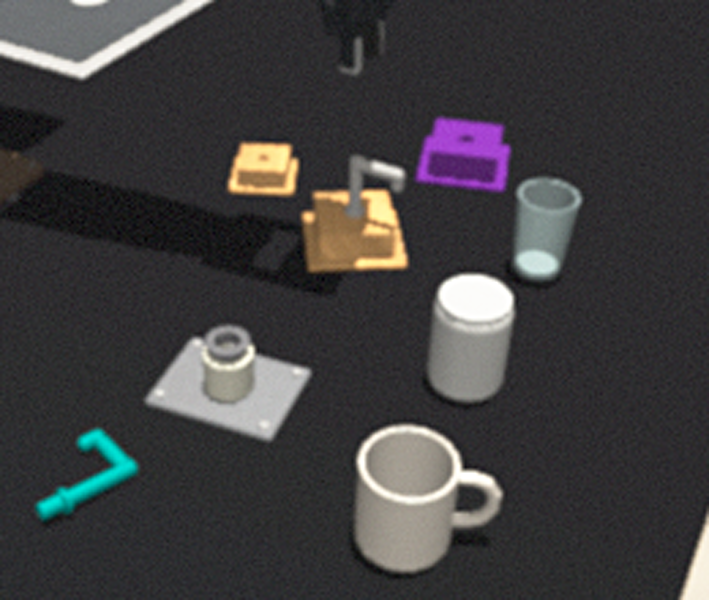

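View pics/wrist_17.png

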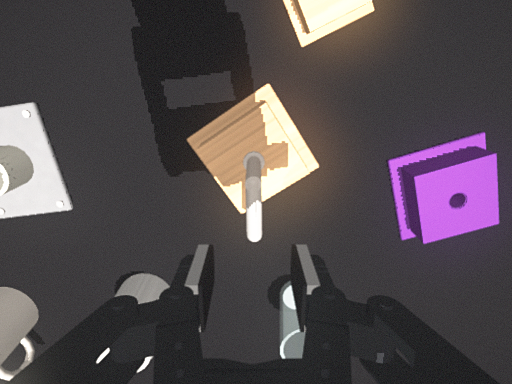

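The spout stands upright on the big wooden stand. Its arm is level at 0.111 m (expected 0.111 m), and the other things look untouched. Handing in.

```bash
python3 -c "
from plant import *
print(sign_off())"
```

```text
the job is handed in; nothing more can be done
None
```

The steel spout is out of its socket and standing upright in the hole of the large wooden stand. The gripper is clear above it, and I handed the job in at about 22 s of the 61 s.

**What I did:**
- I eased the ring down at about 3 mm/s with roughly 8 N until it stopped. It didn't move when I pressed up to 13 N (about 14 N counting sideways load).
- I clamped the spout while holding the ring down. It came straight out with about 2 N, less than a second after I began to lift.
- I corrected its slight lean, lowered it into the hole until the bead touched with about 4 N, let go and moved up.

**Last checks:**
- The spout's level arm reads 0.111 m high along its length, where 0.111 m is expected with the bead resting on the stand.
- Force on the tool is near zero, and the other things on the counter look unmoved in the scene view.

**What disagreed or went wrong:**
- **Ring travel:** I measured 7.0–7.5 mm by touch and depth camera, not the stated 8 mm. I took it as the stop because it held against 13 N and the teeth did let go.
- **Early closing:** I once closed the pads too far while coming down. That briefly gripped the tube and left it leaning about 2° in the socket; the forces I read were below 3 N, and I reopened and re-centred before pressing the ring.

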